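Hardness check of a tappet foot

TASK

Stand the tappet that has the green dot, dot up, in the bore of the steel bench block that fits it, fully down, and let go of it. Then take the hardness tester out of its stand and hold it upright with its tip on the green dot, pressing gently until its spring nose is about half-way in (the black line on the nose level with the collar) and never letting the nose go fully home; finish while still holding it there, steady, for the reading. Leave the other tappets and the loose things on the bench where they are.

Things in the scene. Friction and masses are not known exactly. Their poses are not given: they have to be found in the camera images.
- tappet_mid (a point): the tappet to test: solid bright steel barrel, 28 mm across, 70 mm high (0.2 kg), standing upright on a black rubber mat (3 mm thick) with two unmarked ones; shallow groove round its middle, foot chamfered 2 mm. The one with a green dot on its upper face. This point is its centre, 35 mm above its foot and 35 mm below its upper face; z is its axis, up.
- tappet_dot (a point): centre of the green dot, 8 mm across, on the flat, dull grey upper face of that tappet, 7 mm off its axis. z is the outward direction of the face (up).
- bench_block_hole1 (a point): mouth centre of the bore that fits the tappet: the middle one of three in a row in the dark steel bench block (136x64x42 mm, immovable). 29.5 mm across, 26 mm deep, flat-bottomed, 1.5 mm chamfer; mouth 42 mm above the worktop. A tappet fully down stands 44 mm proud, its centre 9 mm above the mouth. The other bores, 21.5 and 37.5 mm, do not fit. z up.
- tester_grip (a point): grip point of the hardness tester, a grey pen-like instrument 132 mm high (0.2 kg), upright, nose down, in its stand. On its axis, 95 mm above the tip of its free nose, 37 mm below its top. The body is a bar 30 mm along x, 26 mm along y (ribbed faces +y and -y, display -x), from 48 mm below this point to 37 mm above it. Lift it 55 mm straight up to clear the stand. z up along its axis.
- nose_tip (a point): tip of the tester's nose, the part that touches the work: a 7 mm steel pin coming 12 mm out of the collar at the tester's lower end, on the tester's axis; a black line on it is level with the collar when it is half-way in (5 mm). z is up along its axis.
- nose (a joint): how far the spring nose is pushed in, in m: 0 free, 0.005 half-way, 0.010 fully home. A spring pushes it out: it takes about 1.6 N to start it moving, 5.6 N at half-way and 9.6 N just before it is home (0.8 N per mm).
- tester: the whole tester (see its grip point); origin on its axis at the tip of the free nose, z up along its axis. Below the body come a 34 mm flange, resting on the stand's rim, and a 20 mm collar, inside the stand's tube.
- tappet: the whole tappet with the dot; origin under the centre of its foot.
- bench_block: the bench block; origin under its centre, x along its row of bores, z up.
- tester_stand: the stand: black round foot 84 mm across with an upright aluminium tube, 34 mm outside, 24 mm inside, its rim 52 mm above the worktop; fixed. Origin under its centre.
- tappet_b_mid (a point): an unmarked tappet, same 28 x 70 mm barrel without a dot, standing on the mat; this point is its centre, 35 mm up. Leave alone.
- tappet_c_mid (a point): the second unmarked tappet; centre, 35 mm up. Leave alone.
- piston_2: small alloy piston, 54 mm across, 48 mm high, at the back right; origin under its centre. Leave alone.
- tape_roll: roll of black tape lying flat, 66 mm across, 19 mm high; origin under its centre. Leave alone.
- brake_pad_1: brake pad lying flat, 42x84x12 mm; origin under its centre. Leave alone.
- marker: green and white marker pen lying at the front edge, 135 mm long along its y, 16 mm high; origin under its centre. Leave alone.
- feeler_set: folded steel feeler gauge set lying at the front right, 100 mm long along its y, 18 mm wide, 14 mm high; origin under its centre. Leave alone.
- spanner_22: dark spanner at the front left, 248 mm long along its y, 11 mm high; origin under its centre. Leave alone.

How it is judged (in metres and radians):
On the way, in this order (a step that is already met when the one before it is completed fails the run):
1. the tappet with the dot stands upright, fully down in the bore that fits it, and is let go (horizontal distance between tappet_mid and bench_block_hole1 below 0.003 m and z of tappet_mid in the frame of bench_block_hole1 below 0.0115 m and angle between tappet_dot's own z axis and vertical below 0.08 rad and contact force between the fingers and tappet below 0.3 N), for 0.3 s.
2. the tester is in the fingers, lifted clear of its stand (contact force between the fingers and tester above 3 N and contact force between tester and tester_stand below 0.05 N and height (world z) of tester above 0.058 m), for 0.2 s.
At the end, for the whole second after the job is handed in: Marked tappet in the fitting bore (3 mm, 4.5 deg, within 2.5 mm of bottom), untouched by the fingers; fingers hold the tester, still, within 5 deg of upright, 7 deg of square, nose tip within 4 mm of the dot centre, nose 2.5 to 7.5 mm in at 1.5 to 10 N, tester resting on nothing else (all of step 1 and distance between nose_tip and tappet_dot below 0.004 m and angle between tester's own z axis and vertical below 0.09 rad and angle between the z axis of tester and the z axis of tappet, either way round below 0.12 rad and value of joint nose between 0.0025 and 0.0075 m and contact force between nose and tappet between 1.5 and 10 N and contact force between the fingers and tester above 3 N and contact force between tester and bench_block below 0.1 N and contact force between tester and tester_stand below 0.1 N and linear speed of tester below 0.01 m/s); the arm keeps its last pose, push and grip.
It fails at once if the nose is pushed fully home (value of joint nose above 0.0096 m).
It fails at once if another tappet or a loose thing on the bench is moved by more than 15 mm (distance of any of tappet_b_mid, tappet_c_mid, piston_2, tape_roll, brake_pad_1, marker, feeler_set, spanner_22 from where it was at the start of the episode above 0.015 m).
It fails at once if the marked tappet is tipped over (angle between tappet_dot's own z axis and vertical above 0.7 rad).
It also fails if it takes over 54 s, if anything falls off the work surface, if the arm or the gripper's body presses on something with over 40 N, if the wrist force passes 120 N, or if a joint passes its speed limit or range.

ROBOT

A 6-joint arm with a two-finger parallel gripper is mounted at the origin on a cart in front of the work surface, level with it; the furniture and walls round the work are solid. World frame = base frame: x ahead of the robot, y to its left, z up, the work surface at z = 0. Lengths are in m, angles in degrees, forces in N, time in s.
With the tool pointing down it reaches from about 0.4 to 0.825 m from the base axis. Payload 7 kg.
Tool frame: the origin (TCP) lies midway between the tips of the shut fingers; the grasp point (between the pads) lies behind it (bot.grasp_offset is the x of the grasp point in the tool frame, in m); x points along the fingers, z is the direction in which the jaws open and shut, and the axes are right-handed (so a half turn about x gives the same grasp; the last joint's range is limited). The gripper opens to 85 mm and grips with 20 to 120 N. Pads are 22 mm wide; open, the fingers measure 114 mm over their backs; the gripper's body (76 mm by 85 mm) begins 54 mm behind the grasp point. The pads swing forward as they close: fully open they stand 13 mm farther back than shut.
Start: joints at [-58.035, 20.546, 0.682, 0, -70.136, -16.507], TCP at [0.18, -0.651, 0.231] pointing down, gripper open.
Joint ranges: [-176.03, 176.03], [-82.01, 121.73], [-58.28, 71.71], [-173.87, 95.51], [-174.79, -0.11], [-173.66, 173.66]. Speed limits (degrees/s): [136.94, 136.94, 172.46, 180, 180, 180].

INTERFACE

Orientations are given as a 3x3 rotation matrix whose columns are the frame's x, y, z axes.
In Python, from workcell import sensors, vision, bot gives the robot as it stands.
- The arm moves only by the tool servo_tool, never from a script. Its argument "rows" is a list of rows, each an object with "hand": the gripper's target within -1 to 1 (shut at 1, half-way at 0, fully open at -1); "xyz": the shift along the world's x, y, z in m, a list of three; "yaw": the turn about the world's z in degrees. A call has 1 to 12 rows; each row is the pose to reach, as a shift and turn from the pose measured when the call began; what a row does not reach only later rows make up. A row lasts 1/12 s, in which the tool goes at most 41.7 mm and 7.16 degrees, less where a joint would pass 70% of its speed; a pose out of reach is approached as far as the arm can. A call with a gripper value outside its range is refused whole. The fingers move at their own pace and stop on an object; "grip_force" is the grip in N (left out, the last holds). Time passes only in rows, so rows that repeat a pose let the fingers close. It gives the time, the measured TCP pose, the force and the opening at its end, in the units of the state.
- sensors.read_state(): the state, without advancing time (a new reading comes with each control period).
- vision.grab_frame(name): name is "scene" or "top" or "wrist"; returns a dict with "img" (384x512x3 uint8, red, green, blue), "z_map" (384x512 float32, m along the optical axis (not along the pixel's ray), 0 where there is no reading), "K" (3x3 intrinsics, pixels), "view" (4x4, takes a point from world to camera coordinates); the wrist camera has in their place "mount" (4x4, takes a point from camera to tool coordinates, whose origin is the TCP and whose axes are the tool frame's). Camera axes: x right, y down, z forward; pixel columns grow to the right and rows downward; lengths in m; the calibration is good to about 2 mm. A picture is of the moment at which its call begins: read the wrist's pose just before it.
- bot.job_done(): hands the job in, once; it reports no verdict.
The state is a dict: "time": time; "q": joint angles; "dq": joint speeds; "effort": joint torques, N m; "tool_pos": TCP position; "tool_rot": TCP orientation; "force": force on the tool from outside, world axes, zero at the start; "ft_torque": the same for the moment, N m; "gripper_width": finger opening in m.
Only numpy, scipy, OpenCV 4.12 (cv2) and the standard library are available. Lean on these libraries where they do the work, as an engineer would, in place of code of your own. Each camera call takes 0.05 s, during which the arm holds its last target.

## Working session

There is one attempt and no reset: what is moved stays moved. The work goes in short steps, Python scripts to look and compute and a tool call to move; the robot and the scene stay as the last step left them, time stands still between calls to the robot, and variables do not carry over. Pictures are saved under pics/ and viewed, and the job is handed in when it is done.

Besides the shell and the picture viewer there is one more tool, called as a command line: name --argument value ..., lists and objects as JSON in quotes. servo_tool: Moves the arm, as the interface text tells. Its arguments: {"type":"object","properties":{"rows":{"type":"array"},"grip_force":{"type":"number"}},"required":["rows"]}

```bash
ls; mkdir -p pics; python3 - <<'E'
from workcell import sensors, vision, bot
import cv2,numpy as np
print(sensors.read_state()); print(bot.grasp_offset)
for n in ["scene","top","wrist"]:
    f=vision.grab_frame(n); cv2.imwrite(f"pics/{n}0.png",f["img"][:,:,::-1]); np.savez(f"{n}0.npz",**f)
    print(n,f["K"].tolist(),f.get("view",f.get("mount")).round(4).tolist())
E
```

```text
pics
{'time': 0.0, 'q': array([-5.80352362e+01,  2.05891846e+01,  6.32233068e-01, -2.04498503e-02,
       -7.01330583e+01, -1.65051472e+01]), 'dq': array([ 0.02843762,  0.09951501,  0.02362878, -0.00154068,  0.00188262,
       -0.17254104]), 'effort': array([ 1.04594059e-03, -5.83319914e+01,  2.93425137e+01,  6.93675935e+00,
       -5.90103795e-03,  5.90068112e-05]), 'tool_pos': array([ 0.17975619, -0.65012595,  0.23037632]), 'tool_rot': array([[-5.46877452e-04, -9.63850931e-01, -2.66441520e-01],
       [ 1.51045554e-03, -2.66442052e-01,  9.63849756e-01],
       [-9.99998710e-01,  1.24659628e-04,  1.60156513e-03]]), 'force': array([-0.13908504,  1.01580352,  0.93063396]), 'ft_torque': array([ 0.015984  , -0.00232574,  0.02046511]), 'gripper_width': 0.08504690622124533}
-0.0187
scene [[362.8098103409242, 0.0, 253.9160006014826], [0.0, 362.8098103409242, 192.010633319376], [0.0, 0.0, 1.0]] [[-0.6045, -0.7965, 0.0126, 0.3426], [-0.5451, 0.4021, -0.7357, 0.3469], [0.5809, -0.4516, -0.6772, 0.734], [0.0, 0.0, 0.0, 1.0]]
top [[466.64955423527226, 0.0, 255.18581691302373], [0.0, 466.64955423527226, 198.97277365296236], [0.0, 0.0, 1.0]] [[-0.0292, -0.9995, -0.0138, 0.0517], [-0.9967, 0.0301, -0.0755, 0.5306], [0.0759, 0.0115, -0.9971, 1.5506], [0.0, 0.0, 0.0, 1.0]]
wrist [[319.03790818376, 0.0, 252.69512403858698], [0.0, 319.03790818376, 194.40445446906597], [0.0, 0.0, 1.0]] [[-0.0003, -0.3117, 0.9502, -0.1439], [-0.0008, -0.9502, -0.3117, 0.08], [1.0, -0.0008, 0.0, 0.0001], [0.0, 0.0, 0.0, 1.0]]
```

View pics/scene0.png

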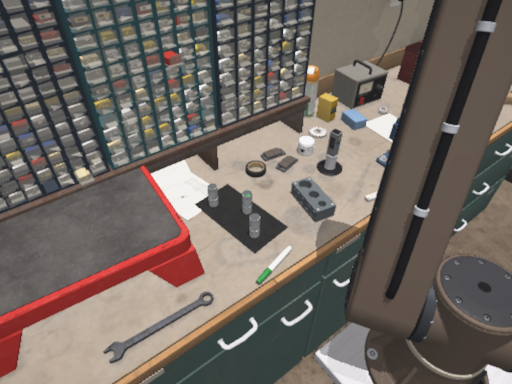

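View pics/top0.png

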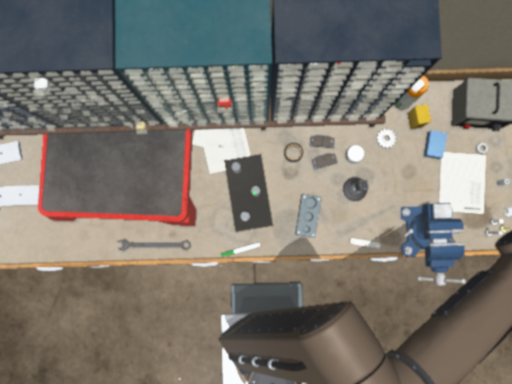

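The top view shows the marked tappet near pixel (255,190), the block near (308,215) and the tester near (356,188). I'll enlarge this for measuring.

```bash
cat > h.py <<'E'
import numpy as np,cv2
def load(n): return dict(np.load(n+".npz"))
def ray(f,u,v,z):
    V=f["view"];R=V[:3,:3];t=V[:3,3];c=-R.T@t
    d=R.T@np.linalg.inv(f["K"])@np.array([u,v,1.]);s=(z-c[2])/d[2];return c+s*d
def proj(f,p):
    V=f["view"];q=f["K"]@(V[:3,:3]@np.array(p)+V[:3,3]);return q[:2]/q[2]
E
python3 - <<'E'
from h import *
t=load("top0");s=load("scene0")
a=cv2.resize(t["img"][140:250,215:385],None,fx=4.7,fy=4.7,interpolation=cv2.INTER_CUBIC);cv2.imwrite("pics/topc.png",a[:,:,::-1])
a=cv2.resize(s["img"][100:260,190:390],None,fx=3.7,fy=3.7,interpolation=cv2.INTER_CUBIC);cv2.imwrite("pics/scc.png",a[:,:,::-1])
for n,f in(("top",t),("scene",s)):
    h=cv2.cvtColor(f["img"],cv2.COLOR_RGB2HSV)
    m=((h[...,0]>45)&(h[...,0]<85)&(h[...,1]>70)).astype(np.uint8)
    k,_,st,ce=cv2.connectedComponentsWithStats(m)
    for i in range(1,k):
        if st[i,4]>5 : print(n,st[i],ce[i],ray(f,*ce[i],.073))
E
```

```text
top [253 191   4   4  11] [254.36363636 192.45454545] [0.54923803 0.03740641 0.073     ]
top [221 250  13   7  48] [227.04166667 253.14583333] [0.35533212 0.13127514 0.073     ]
scene [246 194   4   2   8] [247.5 194.5] [0.5511953  0.03485035 0.073     ]
scene [257 268  15  16  98] [263.74489796 275.33673469] [0.32040148 0.16091483 0.073     ]
```

View pics/topc.png

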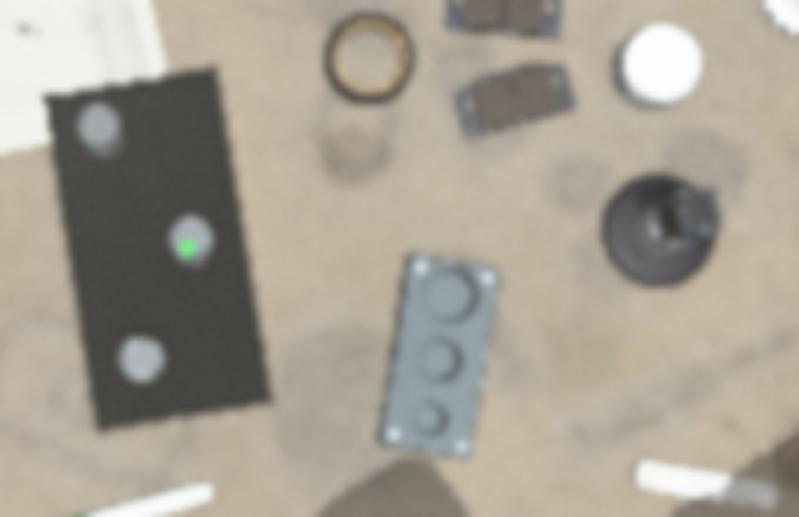

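View pics/scc.png

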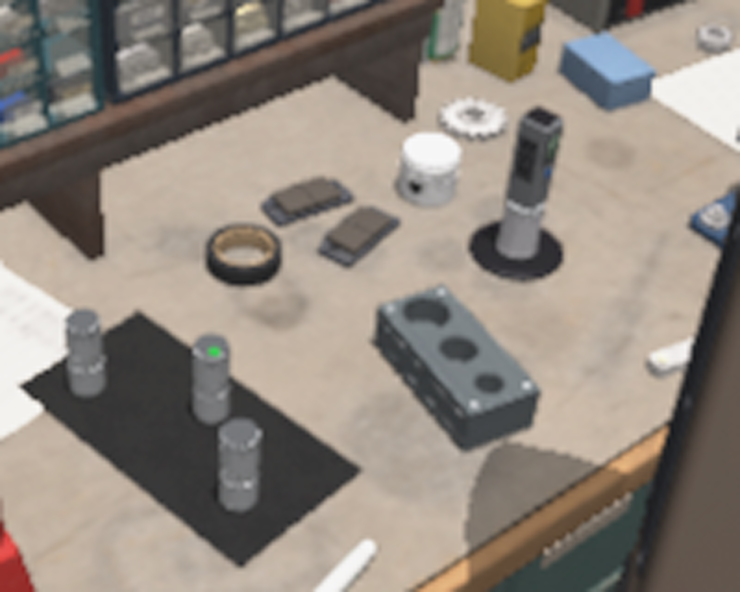

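The pictures show the marked tappet as the middle one of the three on the mat, with the block and stand clear of it. Next I'll take coarse positions.

```bash
python3 - <<'E'
from h import *
t=load("top0");s=load("scene0")
def T(x,y,z): return ray(t,215+(x+.5)/4.7-.5,140+(y+.5)/4.7-.5,z).round(4)
def S(x,y,z): return ray(s,190+(x+.5)/3.7-.5,100+(y+.5)/3.7-.5,z).round(4)
print("tappet",T(192,236,.073),S(211,345,.073))
print("b",T(99,127,.073)); print("c",T(142,357,.073))
for p in [(412,258),(499,268),(470,460),(380,443)]: print("corner",T(*p,.042))
for p in [(440,287),(538,387),(468,413),(376,310)]: print("cornerS",S(*p,.042))
print("hole",T(441,361,.042),S(459,349,.042))
print("stand",T(659,230,0),S(517,250,0)); print("tester top",T(700,213,.142),S(541,117,.142))
E
```

```text
tappet [0.5577 0.0336 0.073 ] [0.5578 0.0328 0.073 ]
b [0.6359 0.0961 0.073 ]
c [0.4749 0.0706 0.073 ]
corner [ 0.5404 -0.1209  0.042 ]
corner [ 0.5315 -0.1819  0.042 ]
corner [ 0.3972 -0.1562  0.042 ]
corner [ 0.4109 -0.0937  0.042 ]
cornerS [ 0.5301 -0.1784  0.042 ]
cornerS [ 0.4013 -0.1573  0.042 ]
cornerS [ 0.4131 -0.0956  0.042 ]
cornerS [ 0.5397 -0.1174  0.042 ]
hole [ 0.4671 -0.1386  0.042 ] [ 0.4671 -0.1388  0.042 ]
stand [ 0.5588 -0.3041  0.    ] [ 0.5598 -0.3076  0.    ]
tester top [ 0.5562 -0.3028  0.142 ] [ 0.5587 -0.3035  0.142 ]
```

servo_tool --rows '[{"hand":-1,"xyz":[0.02,0.036,0],"yaw":0},{"hand":-1,"xyz":[0.04,0.072,0],"yaw":0},{"hand":-1,"xyz":[0.06,0.108,0],"yaw":0},{"hand":-1,"xyz":[0.08,0.144,0],"yaw":0},{"hand":-1,"xyz":[0.1,0.18,0],"yaw":0},{"hand":-1,"xyz":[0.12,0.216,0],"yaw":0},{"hand":-1,"xyz":[0.14,0.252,0],"yaw":0},{"hand":-1,"xyz":[0.16,0.288,0],"yaw":0},{"hand":-1,"xyz":[0.18,0.324,0],"yaw":0},{"hand":-1,"xyz":[0.19,0.342,0],"yaw":0},{"hand":-1,"xyz":[0.19,0.342,0],"yaw":0}]'

```text
time: 1.07
tool_pos: [0.3713, -0.3053, 0.2309]
tool_rot: [[0.001, -0.963, -0.27], [0.001, -0.27, 0.963], [-1.0, -0.001, 0.001]]
force: [-0.3, 0.1, -0.3]
gripper_width: 0.0851
```

servo_tool --rows '[{"hand":-1,"xyz":[0.02,0.036,0],"yaw":0},{"hand":-1,"xyz":[0.04,0.072,0],"yaw":0},{"hand":-1,"xyz":[0.06,0.108,0],"yaw":0},{"hand":-1,"xyz":[0.08,0.144,0],"yaw":0},{"hand":-1,"xyz":[0.094,0.166,0],"yaw":0},{"hand":-1,"xyz":[0.094,0.166,0],"yaw":0},{"hand":-1,"xyz":[0.094,0.166,0],"yaw":0}]'

```text
time: 1.65
tool_pos: [0.4658, -0.1384, 0.2306]
tool_rot: [[-0.0, -0.962, -0.272], [0.001, -0.272, 0.962], [-1.0, -0.0, 0.001]]
force: [0.0, -0.3, 0.3]
gripper_width: 0.0851
```

```bash
cat >> h.py <<'E'
def wgrab(name):
    from workcell import sensors, vision
    s=sensors.read_state(); f=vision.grab_frame("wrist")
    T=np.eye(4);T[:3,:3]=s["tool_rot"];T[:3,3]=s["tool_pos"]
    f["view"]=np.linalg.inv(T@f["mount"]); np.savez(name+".npz",**f); cv2.imwrite(f"pics/{name}.png",f["img"][:,:,::-1]);print(s["time"],s["tool_pos"],s["gripper_width"],s["force"].round(2)); return f
E
python3 -c "
from h import *
wgrab('w1')"
```

```text
1.65 [ 0.4657572  -0.13842592  0.23056293] 0.08512414189447927 [ 0.04 -0.3   0.33]
```

View pics/w1.png

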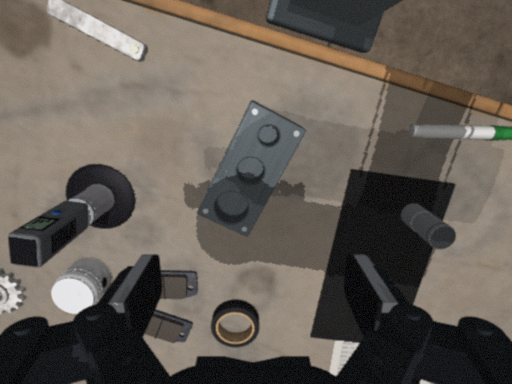

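The wrist view shows the block's middle bore at about (250,168), with the tester at the left (110,200) and its stand at (100,195).

```bash
python3 - <<'E'
from h import *
f=load("w1")
a=f["img"][90:250,185:325]; a=np.clip(a.astype(float)*1.6,0,255).astype(np.uint8)
a=cv2.resize(a,None,fx=3.7,fy=3.7,interpolation=cv2.INTER_CUBIC);cv2.imwrite("pics/w1c.png",a[:,:,::-1])
a=f["img"][150:280,0:150]
a=cv2.resize(a,None,fx=4.5,fy=4.5,interpolation=cv2.INTER_CUBIC);cv2.imwrite("pics/w1t.png",a[:,:,::-1])
E
```

```text
(no output)
```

View pics/w1c.png

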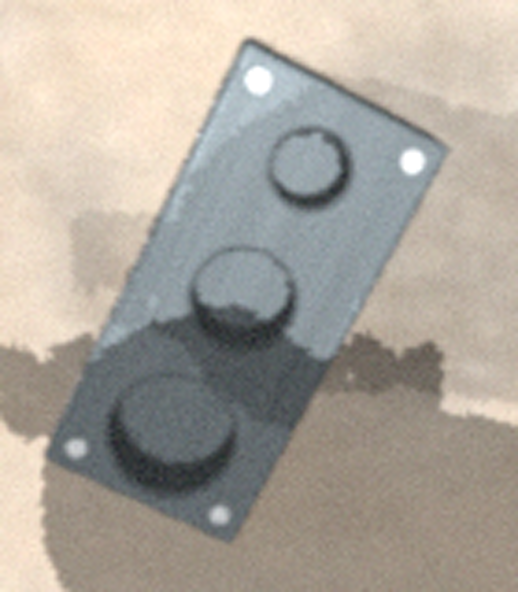

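View pics/w1t.png

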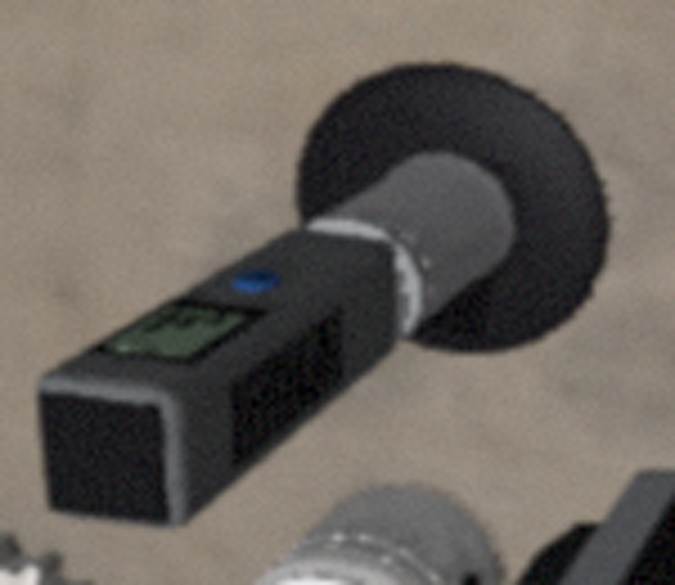

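```bash
python3 - <<'E'
from h import *
f=load("w1")
def W(x,y,z): return ray(f,185+(x+.5)/3.7-.5,90+(y+.5)/3.7-.5,z)
def Wt(x,y,z): return ray(f,0+(x+.5)/4.5-.5,150+(y+.5)/4.5-.5,z)
P=[W(*p,.042) for p in [(258,80),(412,161),(219,515),(76,448)]]
print("screws",np.round(P,4),np.mean(P,0))
C=[W(*p,.042) for p in [(249,41),(447,148),(233,541),(49,458)]]; print("corners",np.round(C,4),np.mean(C,0))
for p in [(243,245),(243,351),(190,298),(296,298),(243,298)]: print("h",W(*p,.042).round(4))
for p in [(172,433),(309,168)]: print("big/small",W(*p,.042).round(4))
for z in (.13,.142,.145,.15):
  Q=[Wt(*p,z) for p in [(40,380),(182,390),(182,523),(48,512)]]
  print(z,np.mean(Q,0).round(4),[np.linalg.norm(Q[i]-Q[i-1]).round(4) for i in range(4)], [np.degrees(np.arctan2(*(Q[i]-Q[i-1])[1::-1])).round(1) for i in range(4)])
# stand foot ellipse extents
for p in [(298,195),(608,230),(445,62),(480,352)]: print("foot",Wt(*p,.008).round(4))
E
```

```text
screws [[ 0.4081 -0.1526  0.042 ]
 [ 0.4175 -0.1053  0.042 ]
 [ 0.536  -0.1287  0.042 ]
 [ 0.5265 -0.176   0.042 ]] [ 0.47202817 -0.14064931  0.042     ]
corners [[ 0.3989 -0.1577  0.042 ]
 [ 0.4115 -0.097   0.042 ]
 [ 0.5433 -0.1222  0.042 ]
 [ 0.5318 -0.1831  0.042 ]] [ 0.47139069 -0.14002959  0.042     ]
h [ 0.4531 -0.1442  0.042 ]
h [ 0.4835 -0.1358  0.042 ]
h [ 0.4722 -0.1548  0.042 ]
h [ 0.4639 -0.1253  0.042 ]
h [ 0.4681 -0.1401  0.042 ]
big/small [ 0.5139 -0.1494  0.042 ]
big/small [ 0.4272 -0.1324  0.042 ]
0.13 [ 0.5669 -0.312   0.13  ] [np.float64(0.0284), np.float64(0.0261), np.float64(0.0289), np.float64(0.0254)] [np.float64(-174.6), np.float64(101.2), np.float64(4.0), np.float64(-79.7)]
0.142 [ 0.5582 -0.3046  0.142 ] [np.float64(0.027), np.float64(0.0248), np.float64(0.0274), np.float64(0.0242)] [np.float64(-174.6), np.float64(101.2), np.float64(4.0), np.float64(-79.7)]
0.145 [ 0.556  -0.3027  0.145 ] [np.float64(0.0266), np.float64(0.0245), np.float64(0.0271), np.float64(0.0238)] [np.float64(-174.6), np.float64(101.2), np.float64(4.0), np.float64(-79.7)]
0.15 [ 0.5523 -0.2996  0.15  ] [np.float64(0.026), np.float64(0.024), np.float64(0.0265), np.float64(0.0233)] [np.float64(-174.6), np.float64(101.2), np.float64(4.0), np.float64(-79.7)]
foot [ 0.5637 -0.3445  0.008 ]
foot [ 0.5511 -0.263   0.008 ]
foot [ 0.5166 -0.3112  0.008 ]
foot [ 0.5964 -0.2915  0.008 ]
```

servo_tool --rows '[{"hand":-1,"xyz":[0.02,0.036,0],"yaw":0},{"hand":-1,"xyz":[0.04,0.072,0],"yaw":0},{"hand":-1,"xyz":[0.06,0.108,0],"yaw":0},{"hand":-1,"xyz":[0.08,0.144,0],"yaw":0},{"hand":-1,"xyz":[0.092,0.172,-0.02],"yaw":0},{"hand":-1,"xyz":[0.092,0.172,-0.05],"yaw":0},{"hand":-1,"xyz":[0.092,0.172,-0.05],"yaw":0},{"hand":-1,"xyz":[0.092,0.172,-0.05],"yaw":0}]'

```text
time: 2.37
tool_pos: [0.5559, 0.0312, 0.1793]
tool_rot: [[-0.004, -0.963, -0.27], [-0.0, -0.27, 0.963], [-1.0, 0.004, 0.001]]
force: [0.8, -0.2, 0.7]
gripper_width: 0.0857
```

```bash
python3 -c "
from h import *
f=wgrab('w2')
a=f['img'][130:330,150:350]
a=cv2.resize(a,None,fx=3,fy=3,interpolation=cv2.INTER_CUBIC);cv2.imwrite('pics/w2c.png',a[:,:,::-1])
h=cv2.cvtColor(f['img'],cv2.COLOR_RGB2HSV)
m=((h[...,0]>45)&(h[...,0]<85)&(h[...,1]>80)).astype(np.uint8)
k,_,st,ce=cv2.connectedComponentsWithStats(m)
for i in range(1,k):
  if st[i,4]>15 : print(st[i],ce[i],ray(f,*ce[i],.073))
"
```

```text
2.3667 [0.55593965 0.03122637 0.17934728] 0.08568948415770654 [ 0.81 -0.22  0.72]
[254 184  10  10  86] [258.5        188.60465116] [0.55134341 0.03503398 0.073     ]
```

View pics/w2c.png

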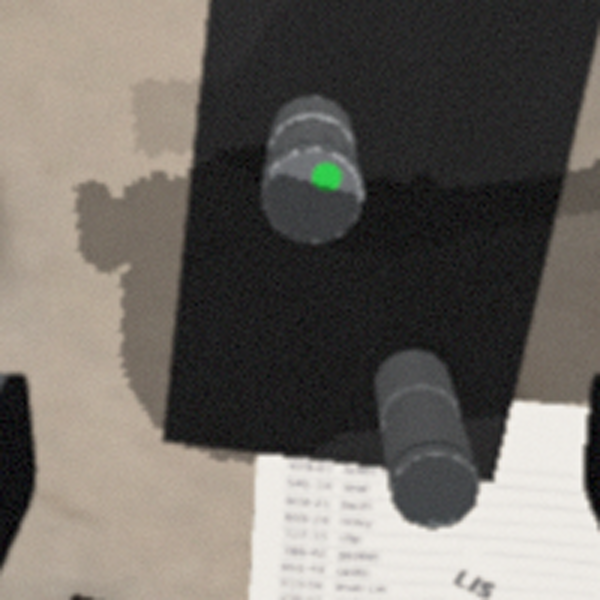

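```bash
python3 -c "
from h import *
f=load('w2')
for x,y in [(313,195),(263,195),(363,195),(313,148),(313,242)]: print(ray(f,150+(x+.5)/3-.5,130+(y+.5)/3-.5,.073))
from workcell import sensors; s=sensors.read_state(); print(s['tool_pos'],s['tool_rot'])
"
```

```text
[0.55737189 0.03289353 0.073     ]
[0.56107652 0.01964185 0.073     ]
[0.55366689 0.04614659 0.073     ]
[0.54448623 0.02926948 0.073     ]
[0.57067362 0.03663461 0.073     ]
[0.55699096 0.03128229 0.18102624] [[-1.06399905e-03 -9.62809341e-01 -2.70179646e-01]
 [ 2.94949781e-04 -2.70180090e-01  9.62809759e-01]
 [-9.99999390e-01  9.44739244e-04  5.71451763e-04]]
```

servo_tool --rows '[{"hand":-1,"xyz":[0.0,0.0015,-0.03],"yaw":0},{"hand":-1,"xyz":[0.0,0.0015,-0.06],"yaw":0},{"hand":-1,"xyz":[0.0,0.0015,-0.085],"yaw":0},{"hand":-1,"xyz":[0.0005,0.0015,-0.11],"yaw":0},{"hand":-1,"xyz":[0.0005,0.0015,-0.13],"yaw":0},{"hand":-1,"xyz":[0.0005,0.0015,-0.144],"yaw":0},{"hand":-1,"xyz":[0.0005,0.0015,-0.144],"yaw":0},{"hand":-1,"xyz":[0.0005,0.0015,-0.144],"yaw":0}]'

```text
time: 3.08
tool_pos: [0.5582, 0.0318, 0.0384]
tool_rot: [[-0.0, -0.963, -0.269], [0.0, -0.269, 0.963], [-1.0, -0.0, 0.0]]
force: [0.5, -0.1, 1.3]
gripper_width: 0.0854
```

```bash
python3 -c "
from h import *
f=wgrab('w3')"
```

```text
3.0833 [0.55823352 0.031799   0.03837713] 0.08541490313650771 [ 0.55 -0.13  1.26]
```

View pics/w3.png

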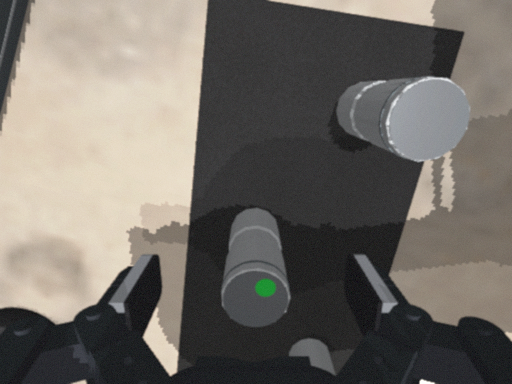

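The tappet sits midway between the pads, its top at (256,293). Closing the grip.

servo_tool --rows '[{"hand":1,"xyz":[0,0,0],"yaw":0},{"hand":1,"xyz":[0,0,0],"yaw":0},{"hand":1,"xyz":[0,0,0],"yaw":0},{"hand":1,"xyz":[0,0,0],"yaw":0},{"hand":1,"xyz":[0,0,0],"yaw":0},{"hand":1,"xyz":[0,0,0],"yaw":0},{"hand":1,"xyz":[0,0,0],"yaw":0},{"hand":1,"xyz":[0,0,0],"yaw":0}]' --grip_force 45

```text
time: 3.8
tool_pos: [0.5591, 0.0324, 0.0396]
tool_rot: [[0.002, -0.963, -0.27], [0.001, -0.27, 0.963], [-1.0, -0.002, 0.0]]
force: [-1.2, 1.1, 6.0]
gripper_width: 0.0254
```

```bash
python3 -c "
from h import *
f=wgrab('w4')"
```

```text
3.8 [0.5590596  0.03236718 0.03955981] 0.025366866798155266 [-1.2   1.09  6.03]
```

View pics/w4.png

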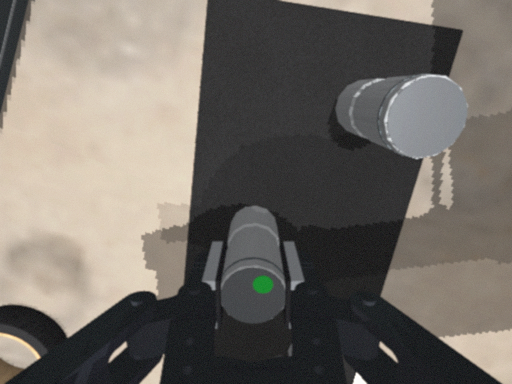

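servo_tool --rows '[{"hand":1,"xyz":[0,0,0.02],"yaw":0},{"hand":1,"xyz":[0,0,0.045],"yaw":0},{"hand":1,"xyz":[0,0,0.07],"yaw":0},{"hand":1,"xyz":[-0.015,-0.03,0.075],"yaw":0},{"hand":1,"xyz":[-0.03,-0.06,0.075],"yaw":0},{"hand":1,"xyz":[-0.045,-0.09,0.075],"yaw":0},{"hand":1,"xyz":[-0.06,-0.12,0.075],"yaw":0},{"hand":1,"xyz":[-0.075,-0.145,0.075],"yaw":0},{"hand":1,"xyz":[-0.085,-0.165,0.075],"yaw":0},{"hand":1,"xyz":[-0.091,-0.173,0.075],"yaw":0},{"hand":1,"xyz":[-0.091,-0.173,0.075],"yaw":0},{"hand":1,"xyz":[-0.091,-0.173,0.075],"yaw":0}]'

```text
time: 4.85
tool_pos: [0.4679, -0.1407, 0.1144]
tool_rot: [[0.002, -0.963, -0.269], [0.001, -0.269, 0.963], [-1.0, -0.002, 0.0]]
force: [-0.4, 1.1, -2.0]
gripper_width: 0.0261
```

```bash
python3 -c "
from h import *
f=wgrab('w5')
a=f['img'][90:360,130:390]
a=np.clip(a.astype(float)*1.5,0,255).astype(np.uint8)
a=cv2.resize(a,None,fx=2.2,fy=2.2,interpolation=cv2.INTER_CUBIC);cv2.imwrite('pics/w5c.png',a[:,:,::-1])"
```

```text
4.85 [ 0.46786616 -0.14074473  0.11440816] 0.026122945707186748 [-0.39  1.05 -1.99]
```

View pics/w5c.png

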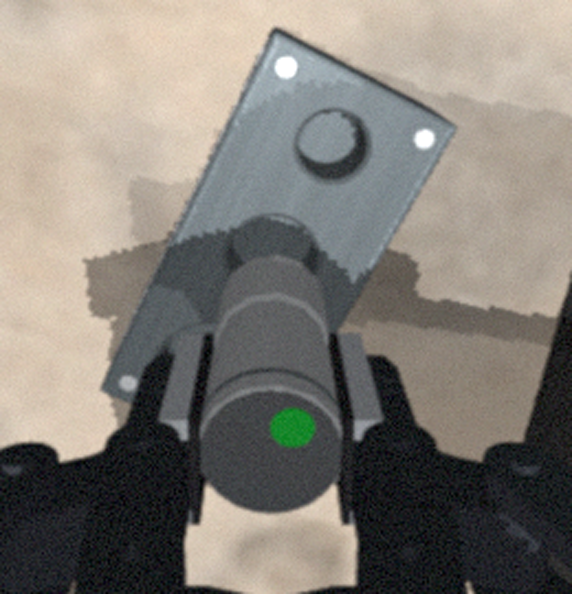

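```bash
python3 - <<'E'
from h import *
f=load("w5")
def W(x,y,z): return ray(f,130+(x+.5)/2.2-.5,90+(y+.5)/2.2-.5,z)
print("top c",W(271,450,.148), "edges",[W(*p,.148).round(4) for p in [(200,450),(342,450),(271,386),(271,513)]])
print("foot near edge",W(273,255,.080), W(273,255,.078))
print("small",W(333,145,.042))
print("hole near edge",W(274,214,.042),"l",W(229,255,.042),"r",W(319,255,.042))
print("screws",W(286,67,.042),W(424,139,.042),W(128,383,.042))
R=f["view"][:3,:3]; c=-R.T@f["view"][:3,3]; print("cam",c)
from workcell import vision
for n in("scene","top"):
    g=vision.grab_frame(n); np.savez(n+"5.npz",**g)
    u,v=proj(g,[.468,-.14,.06]).astype(int); print(n,u,v); r=45 if n=="top" else 60
    a=g["img"][v-r:v+r,u-r:u+r];a=cv2.resize(a,None,fx=560/(2*r),fy=560/(2*r),interpolation=cv2.INTER_CUBIC);cv2.imwrite(f"pics/{n}5.png",a[:,:,::-1])
E
```

```text
top c [ 0.46657713 -0.14099485  0.148     ] edges [array([ 0.4701, -0.1536,  0.148 ]), array([ 0.4631, -0.1284,  0.148 ]), array([ 0.4537, -0.1446,  0.148 ]), array([ 0.4802, -0.1372,  0.148 ])]
foot near edge [ 0.45374261 -0.14391582  0.08      ] [ 0.45445264 -0.14370908  0.078     ]
small [ 0.42702779 -0.1317992   0.042     ]
hole near edge [ 0.45360703 -0.14346142  0.042     ] l [ 0.47109955 -0.15389584  0.042     ] r [ 0.46319055 -0.12544607  0.042     ]
screws [ 0.40808611 -0.15245162  0.042     ] [ 0.41763894 -0.10509123  0.042     ] [ 0.5266849  -0.17596705  0.042     ]
cam [ 0.39050519 -0.16232904  0.25812704]
scene 314 188
top 309 215
```

View pics/scene5.png

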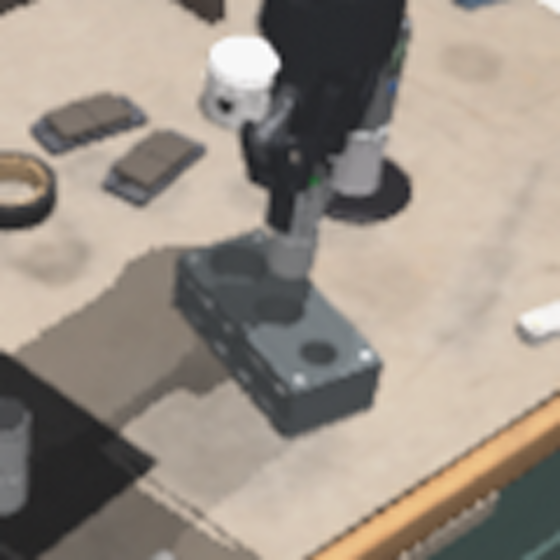

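servo_tool --rows '[{"hand":1,"xyz":[0.001,0.001,-0.01],"yaw":0},{"hand":1,"xyz":[0.001,0.001,-0.02],"yaw":0},{"hand":1,"xyz":[0.001,0.001,-0.028],"yaw":0},{"hand":1,"xyz":[0.001,0.001,-0.033],"yaw":0},{"hand":1,"xyz":[0.001,0.001,-0.036],"yaw":0},{"hand":1,"xyz":[0.001,0.001,-0.039],"yaw":0},{"hand":1,"xyz":[0.001,0.001,-0.041],"yaw":0},{"hand":1,"xyz":[0.001,0.001,-0.041],"yaw":0}]'

```text
time: 5.67
tool_pos: [0.4698, -0.1392, 0.0733]
tool_rot: [[0.002, -0.963, -0.271], [0.0, -0.271, 0.963], [-1.0, -0.002, -0.0]]
force: [1.0, -2.9, -3.9]
gripper_width: 0.0255
```

```bash
python3 -c "
from h import *
f=wgrab('w6')
a=f['img'][60:360,130:390]
a=np.clip(a.astype(float)*1.5,0,255).astype(np.uint8)
a=cv2.resize(a,None,fx=2,fy=2,interpolation=cv2.INTER_CUBIC);cv2.imwrite('pics/w6c.png',a[:,:,::-1])"
```

```text
5.6667 [ 0.46983162 -0.1391727   0.07330941] 0.02545390145269081 [ 1.01 -2.89 -3.91]
```

View pics/w6c.png

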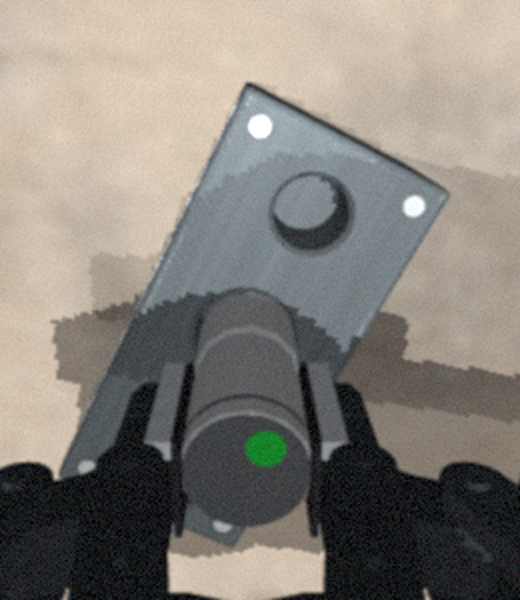

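servo_tool --rows '[{"hand":1,"xyz":[-0.0005,-0.0005,-0.004],"yaw":0},{"hand":1,"xyz":[-0.0005,-0.0005,-0.008],"yaw":0},{"hand":1,"xyz":[-0.0005,-0.0005,-0.012],"yaw":0},{"hand":1,"xyz":[-0.0005,-0.0005,-0.015],"yaw":0},{"hand":1,"xyz":[-0.0005,-0.0005,-0.018],"yaw":0},{"hand":1,"xyz":[-0.0005,-0.0005,-0.02],"yaw":0},{"hand":1,"xyz":[-0.0005,-0.0005,-0.02],"yaw":0}]'

```text
time: 6.3
tool_pos: [0.4693, -0.1396, 0.053]
tool_rot: [[0.002, -0.963, -0.271], [0.001, -0.271, 0.963], [-1.0, -0.002, -0.0]]
force: [1.3, -0.5, -3.4]
gripper_width: 0.0259
```

Going smoothly; a bit further to feel the bottom.

servo_tool --rows '[{"hand":1,"xyz":[0,0,-0.001],"yaw":0},{"hand":1,"xyz":[0,0,-0.002],"yaw":0},{"hand":1,"xyz":[0,0,-0.002],"yaw":0}]'

```text
time: 6.55
tool_pos: [0.4698, -0.1397, 0.0525]
tool_rot: [[0.003, -0.962, -0.271], [0.0, -0.271, 0.962], [-1.0, -0.003, -0.001]]
force: [-4.8, 2.1, 14.1]
gripper_width: 0.0256
```

```bash
python3 -c "
from h import *
f=wgrab('w7')
a=f['img'][60:360,130:390]
a=np.clip(a.astype(float)*1.5,0,255).astype(np.uint8)
a=cv2.resize(a,None,fx=2,fy=2,interpolation=cv2.INTER_CUBIC);cv2.imwrite('pics/w7c.png',a[:,:,::-1])"
```

```text
6.55 [ 0.46979237 -0.1396543   0.05247144] 0.025556218305949518 [-4.76  2.05 14.09]
```

View pics/w7c.png

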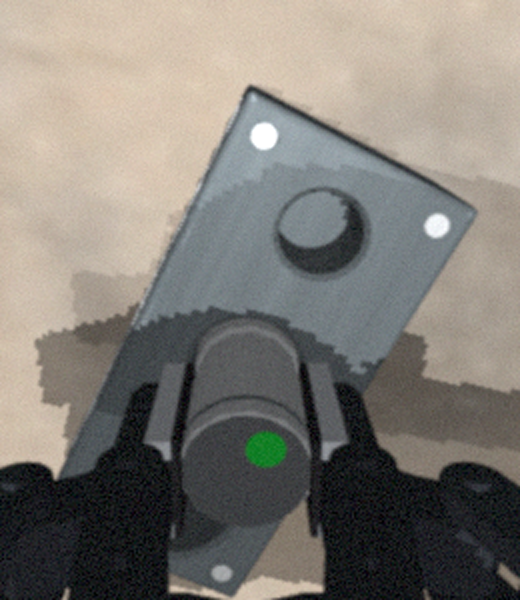

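It bottomed with a 14 N push at TCP z 0.0525, where I predicted. Releasing.

servo_tool --rows '[{"hand":-1,"xyz":[0,0,0.0],"yaw":0},{"hand":-1,"xyz":[0,0,0.0],"yaw":0},{"hand":-1,"xyz":[0,0,0.0],"yaw":0},{"hand":-1,"xyz":[0,0,0.0],"yaw":0},{"hand":-1,"xyz":[0,0,0.0],"yaw":0},{"hand":-1,"xyz":[0,0,0.0],"yaw":0},{"hand":-1,"xyz":[0,0,0.03],"yaw":0},{"hand":-1,"xyz":[0,0,0.06],"yaw":0},{"hand":-1,"xyz":[0,0,0.09],"yaw":0},{"hand":-1,"xyz":[0,0,0.12],"yaw":0},{"hand":-1,"xyz":[0,0,0.12],"yaw":0},{"hand":-1,"xyz":[0,0,0.12],"yaw":0}]'

```text
time: 7.6
tool_pos: [0.4709, -0.1396, 0.1742]
tool_rot: [[0.007, -0.962, -0.271], [0.001, -0.271, 0.962], [-1.0, -0.007, -0.001]]
force: [0.4, -1.5, -0.8]
gripper_width: 0.0854
```

```bash
python3 -c "
from h import *
f=wgrab('w8')
a=f['img'][60:320,130:390]
a=np.clip(a.astype(float)*1.5,0,255).astype(np.uint8)
a=cv2.resize(a,None,fx=2.2,fy=2.2,interpolation=cv2.INTER_CUBIC);cv2.imwrite('pics/w8c.png',a[:,:,::-1])
h=cv2.cvtColor(f['img'],cv2.COLOR_RGB2HSV)
m=((h[...,0]>45)&(h[...,0]<85)&(h[...,1]>80)).astype(np.uint8)
k,_,st,ce=cv2.connectedComponentsWithStats(m)
for i in range(1,k):
  if st[i,4]>15 : print(st[i],ce[i],ray(f,*ce[i],.086))
"
```

```text
7.6 [ 0.4708773  -0.13955927  0.17421421] 0.08538637290351618 [ 0.38 -1.53 -0.79]
[254 184  11  11  99] [258.92929293 188.83838384] [ 0.46215342 -0.13714559  0.086     ]
```

View pics/w8c.png

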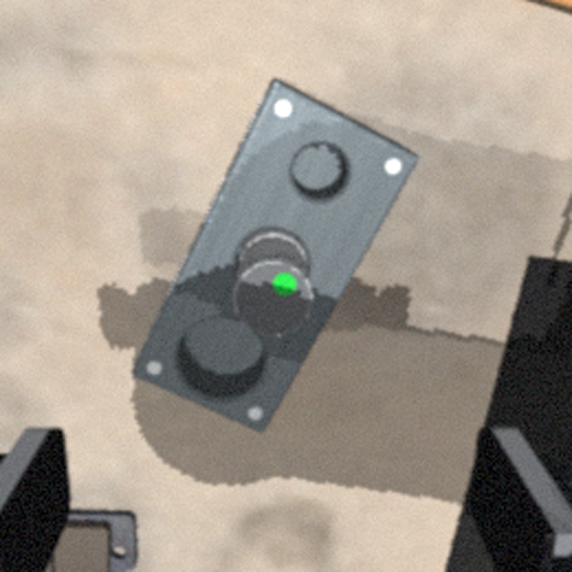

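Tappet stands upright in the middle bore (top face centre at crop (274,300)), dot up. Now to the tester.

servo_tool --rows '[{"hand":-1,"xyz":[0,0,0.03],"yaw":0},{"hand":-1,"xyz":[0.015,-0.03,0.05],"yaw":-2},{"hand":-1,"xyz":[0.03,-0.06,0.05],"yaw":-4},{"hand":-1,"xyz":[0.045,-0.09,0.05],"yaw":-6},{"hand":-1,"xyz":[0.06,-0.12,0.05],"yaw":-7},{"hand":-1,"xyz":[0.075,-0.145,0.05],"yaw":-7},{"hand":-1,"xyz":[0.086,-0.164,0.05],"yaw":-7},{"hand":-1,"xyz":[0.086,-0.164,0.05],"yaw":-7},{"hand":-1,"xyz":[0.086,-0.164,0.05],"yaw":-7},{"hand":-1,"xyz":[0.086,-0.164,0.05],"yaw":-7}]'

```text
time: 8.48
tool_pos: [0.555, -0.3032, 0.2209]
tool_rot: [[0.001, -0.988, -0.151], [0.001, -0.151, 0.988], [-1.0, -0.002, 0.001]]
force: [-0.2, -0.1, 0.6]
gripper_width: 0.0856
```

```bash
python3 -c "
from h import *
f=wgrab('w9')
a=f['img'][60:320,130:390]
a=np.clip(a.astype(float)*1.5,0,255).astype(np.uint8)
a=cv2.resize(a,None,fx=2.2,fy=2.2,interpolation=cv2.INTER_CUBIC);cv2.imwrite('pics/w9c.png',a[:,:,::-1])
from workcell import sensors;print(sensors.read_state()['tool_rot'].round(4))
"
```

```text
8.4833 [ 0.55499917 -0.3032404   0.22094287] 0.08558134950720285 [-0.15 -0.11  0.61]
[[ 2.500e-03 -9.884e-01 -1.520e-01]
 [ 8.000e-04 -1.520e-01  9.884e-01]
 [-1.000e+00 -2.600e-03  4.000e-04]]
```

View pics/w9c.png

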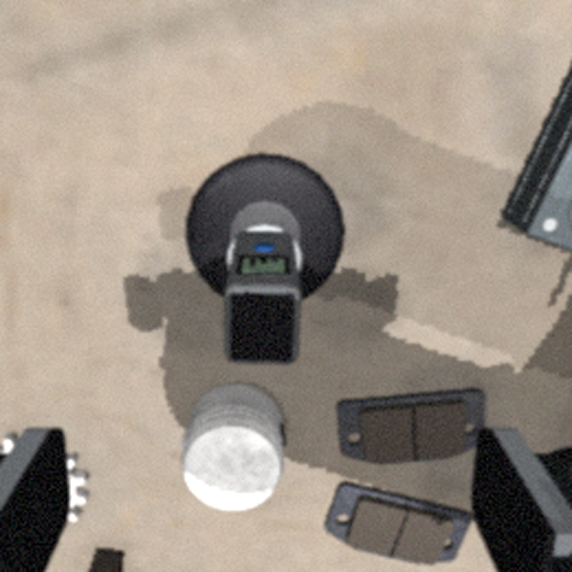

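```bash
python3 - <<'E'
from h import *
f=load("w9")
g=cv2.cvtColor(f["img"],cv2.COLOR_RGB2GRAY)
a=f['img'][180:235,225:275];a=np.clip(a.astype(float)*2.2,0,255).astype(np.uint8)
a=cv2.resize(a,None,fx=11,fy=11,interpolation=cv2.INTER_CUBIC);cv2.imwrite('pics/w9d.png',a[:,:,::-1])
E
```

```text
(no output)
```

View pics/w9d.png

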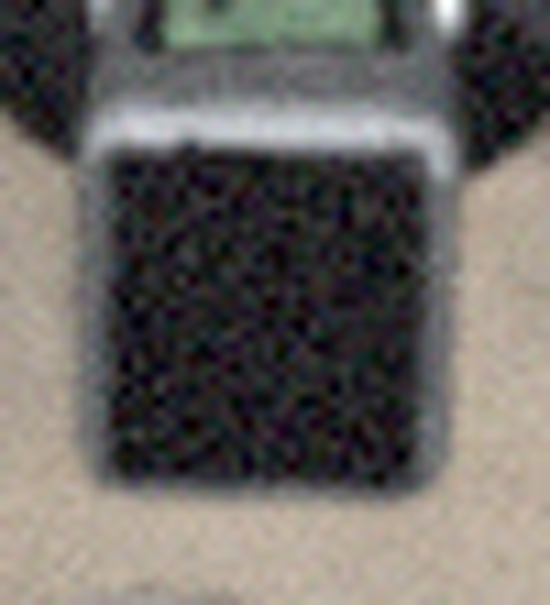

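```bash
python3 - <<'E'
from h import *
f=load("w9")
def W(x,y,z): return ray(f,225+(x+.5)/11-.5,180+(y+.5)/11-.5,z)
for z in (.140,.145,.150):
  Q=[W(*p,z) for p in [(112,150),(430,148),(415,482),(108,482)]]
  print(z,np.mean(Q,0).round(4),[np.linalg.norm(Q[i]-Q[i-1]).round(4) for i in range(4)], [np.degrees(np.arctan2(*(Q[i]-Q[i-1])[1::-1])).round(1) for i in range(4)])
# stand foot
for p in [(186,225),(345,228),(265,153)]: print(ray(f,130+p[0]/2.2,60+p[1]/2.2,.008).round(4))
# rim/flange white ring? depth
d=f["z_map"]; V=np.linalg.inv(f["view"])
for u,v in [(249,209),(248,200),(250,215),(249,180)]:
  z=d[v,u]; p=V@np.append(np.linalg.inv(f["K"])@[u,v,1]*z,1); print(u,v,p[:3].round(4))
E
```

```text
0.14 [ 0.5603 -0.3053  0.14  ] [np.float64(0.0243), np.float64(0.0214), np.float64(0.0244), np.float64(0.0213)] [np.float64(-173.0), np.float64(99.0), np.float64(6.8), np.float64(-81.4)]
0.145 [ 0.5585 -0.3055  0.145 ] [np.float64(0.0237), np.float64(0.0209), np.float64(0.0239), np.float64(0.0209)] [np.float64(-173.0), np.float64(99.0), np.float64(6.8), np.float64(-81.4)]
0.15 [ 0.5566 -0.3058  0.15  ] [np.float64(0.0232), np.float64(0.0205), np.float64(0.0233), np.float64(0.0204)] [np.float64(-173.0), np.float64(99.0), np.float64(6.8), np.float64(-81.4)]
[ 0.5603 -0.3461  0.008 ]
[ 0.5495 -0.2644  0.008 ]
[ 0.5178 -0.3111  0.008 ]
249 209 [ 0.5593 -0.3052  0.1439]
248 200 [ 0.5523 -0.307   0.144 ]
250 215 [ 0.5636 -0.3038  0.1447]
249 180 [ 0.5435 -0.3078  0.1215]
```

servo_tool --rows '[{"hand":-1,"xyz":[0.003,-0.002,-0.02],"yaw":-1},{"hand":-1,"xyz":[0.003,-0.002,-0.045],"yaw":-1},{"hand":-1,"xyz":[0.003,-0.002,-0.07],"yaw":-1},{"hand":-1,"xyz":[0.003,-0.002,-0.095],"yaw":-1},{"hand":-1,"xyz":[0.003,-0.002,-0.115],"yaw":-1},{"hand":-1,"xyz":[0.003,-0.002,-0.132],"yaw":-1},{"hand":-1,"xyz":[0.003,-0.002,-0.132],"yaw":-1},{"hand":-1,"xyz":[0.003,-0.002,-0.132],"yaw":-1}]'

```text
time: 9.2
tool_pos: [0.5576, -0.3041, 0.0894]
tool_rot: [[0.001, -0.991, -0.136], [0.001, -0.136, 0.991], [-1.0, -0.001, 0.001]]
force: [-0.4, -0.1, 0.3]
gripper_width: 0.0855
```

```bash
python3 -c "
from h import *
f=wgrab('w10')
from workcell import sensors;s=sensors.read_state();print(s['tool_pos'],s['tool_rot'].round(4))
"
```

```text
9.2 [ 0.55760969 -0.30410905  0.0894346 ] 0.08549984241712254 [-0.36 -0.15  0.32]
[ 0.55850678 -0.30452274  0.09060883] [[ 3.000e-03 -9.907e-01 -1.359e-01]
 [ 3.000e-04 -1.359e-01  9.907e-01]
 [-1.000e+00 -3.100e-03 -1.000e-04]]
```

View pics/w10.png

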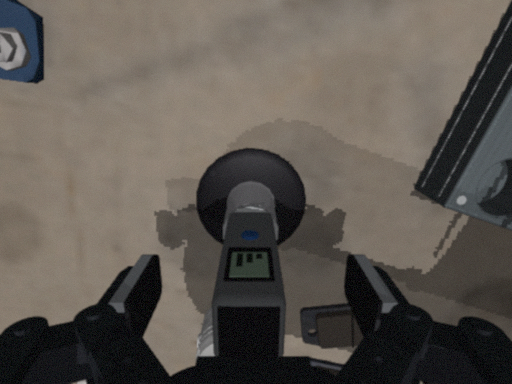

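The tester is centred between the pads at (250,300). Closing.

servo_tool --rows '[{"hand":-1,"xyz":[0.0005,-0.0005,-0.002],"yaw":0},{"hand":1,"xyz":[0.0005,-0.0005,-0.002],"yaw":0},{"hand":1,"xyz":[0.0005,-0.0005,-0.002],"yaw":0},{"hand":1,"xyz":[0.0005,-0.0005,-0.002],"yaw":0},{"hand":1,"xyz":[0.0005,-0.0005,-0.002],"yaw":0},{"hand":1,"xyz":[0.0005,-0.0005,-0.002],"yaw":0},{"hand":1,"xyz":[0.0005,-0.0005,-0.002],"yaw":0},{"hand":1,"xyz":[0.0005,-0.0005,-0.002],"yaw":0},{"hand":1,"xyz":[0.0005,-0.0005,-0.002],"yaw":0}]' --grip_force 70

```text
time: 10.0
tool_pos: [0.5591, -0.3052, 0.089]
tool_rot: [[0.003, -0.991, -0.136], [-0.0, -0.136, 0.991], [-1.0, -0.003, -0.001]]
force: [-0.4, 0.4, 4.1]
gripper_width: 0.0254
```

```bash
python3 -c "
from workcell import sensors;s=sensors.read_state();print(s['tool_pos'],s['tool_rot'].round(4),s['gripper_width'],s['force'])
"
```

```text
[ 0.55914583 -0.30522472  0.08901088] [[ 3.500e-03 -9.907e-01 -1.359e-01]
 [-0.000e+00 -1.359e-01  9.907e-01]
 [-1.000e+00 -3.400e-03 -5.000e-04]] 0.02539153307651927 [-0.39461563  0.42951459  4.06833779]
```

servo_tool --rows '[{"hand":1,"xyz":[0,0,0.01],"yaw":0},{"hand":1,"xyz":[0,0,0.02],"yaw":0},{"hand":1,"xyz":[0,0,0.03],"yaw":0},{"hand":1,"xyz":[0,0,0.04],"yaw":0},{"hand":1,"xyz":[0,0,0.052],"yaw":0},{"hand":1,"xyz":[0,0,0.064],"yaw":0},{"hand":1,"xyz":[0,0,0.078],"yaw":0},{"hand":1,"xyz":[0,0,0.092],"yaw":0},{"hand":1,"xyz":[0,0,0.105],"yaw":0},{"hand":1,"xyz":[0,0,0.11],"yaw":0},{"hand":1,"xyz":[0,0,0.11],"yaw":0},{"hand":1,"xyz":[0,0,0.11],"yaw":0}]'

```text
time: 11.0
tool_pos: [0.5591, -0.3051, 0.1991]
tool_rot: [[0.004, -0.991, -0.136], [0.0, -0.136, 0.991], [-1.0, -0.004, -0.0]]
force: [-0.4, -0.8, -1.6]
gripper_width: 0.0253
```

```bash
python3 -c "
from h import *
f=wgrab('w11')
from workcell import sensors,vision;s=sensors.read_state();print(s['tool_pos'],s['tool_rot'].round(4),s['gripper_width'],s['force'])
g=vision.grab_frame('scene');np.savez('scene11.npz',**g);cv2.imwrite('pics/scene11.png',cv2.resize(g['img'][80:240,230:430],None,fx=3.7,fy=3.7,interpolation=cv2.INTER_CUBIC)[:,:,::-1])
"
```

```text
11.0 [ 0.55906471 -0.30506283  0.19914387] 0.025305522586761758 [-0.45 -0.79 -1.59]
[ 0.5587295  -0.30497433  0.19848774] [[ 2.800e-03 -9.907e-01 -1.358e-01]
 [ 5.000e-04 -1.358e-01  9.907e-01]
 [-1.000e+00 -2.800e-03  1.000e-04]] 0.025308823705963202 [ 0.23492282 -0.13608691 -1.29305816]
```

View pics/w11.png

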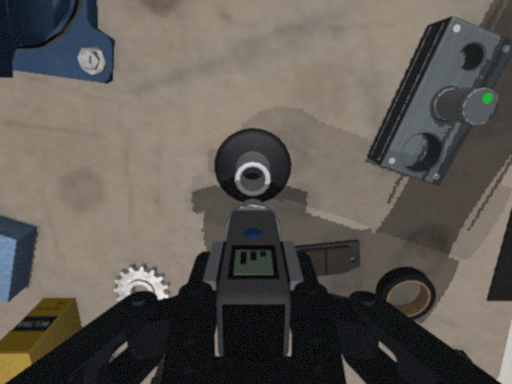

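View pics/scene11.png

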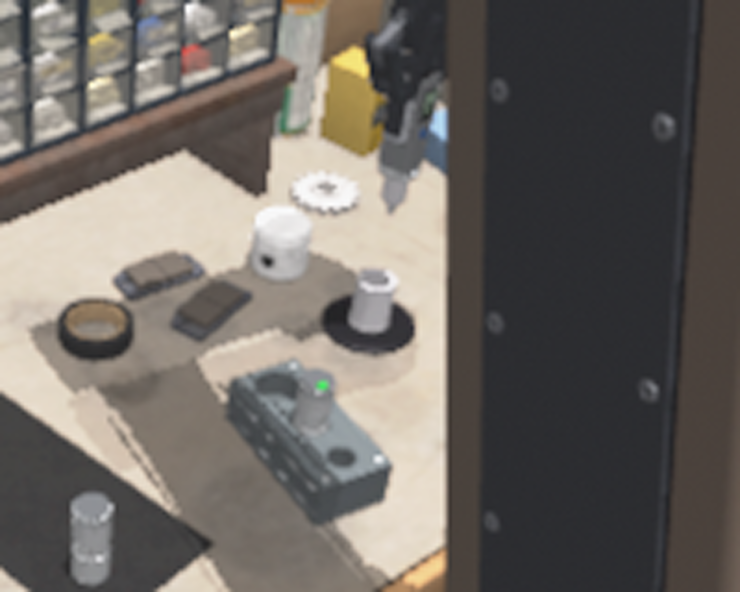

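The tester is clear of its stand, and the tappet is upright in the block with its dot at (488,98) in the wrist view. I'll re-estimate the dot from several frames.

```bash
python3 - <<'E'
from h import *
P={}
for n in ["w7","w8","w11","scene11","top5"]:
  f=load(n);h=cv2.cvtColor(f['img'],cv2.COLOR_RGB2HSV)
  m=((h[...,0]>45)&(h[...,0]<85)&(h[...,1]>80)&(h[...,2]>60)).astype(np.uint8)
  k,_,st,ce=cv2.connectedComponentsWithStats(m)
  for i in range(1,k):
    p=ray(f,*ce[i],.086)
    if st[i,4]>5 and abs(p[0]-.465)<.02 and abs(p[1]+.138)<.03: print(n,st[i,4],ce[i],p.round(4))
# tool-frame tester top from w10 (before grasp), w11
f=load("w11");a=f['img'][180:384,190:320];a=np.clip(a.astype(float)*2,0,255).astype(np.uint8)
cv2.imwrite('pics/w11c.png',cv2.resize(a,None,fx=2.9,fy=2.9,interpolation=cv2.INTER_CUBIC)[:,:,::-1])
E
```

```text
w7 292 [262.56849315 284.32534247] [ 0.4629 -0.1374  0.086 ]
w8 98 [258.93877551 188.78571429] [ 0.4621 -0.1372  0.086 ]
w11 109 [487.18348624  97.60550459] [ 0.4615 -0.1361  0.086 ]
scene11 7 [317.         183.71428571] [ 0.4609 -0.1379  0.086 ]
```

View pics/w11c.png

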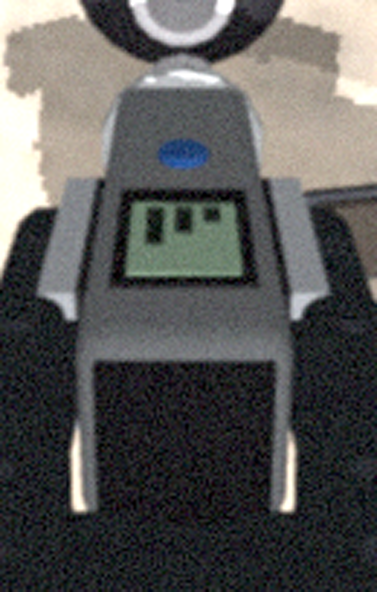

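```bash
python3 - <<'E'
from h import *
f=load("w11");tcp=np.array([.5590,-.30505,.199])
def W(x,y,z): return ray(f,190+(x+.5)/2.9-.5,180+(y+.5)/2.9-.5,z)-tcp
R=np.array([[.9907,.1358],[-.1358,.9907]]) # to tester frame approx: x away, y left
for nm,x,y,dz in [("topL",78,345,.0557),("topR",291,345,.0557),("top black edge",185,360,.0557),("botL",111,88,-.0293),("botR",247,88,-.0293),("bot mid",180,86,-.0293)]:
    p=W(x,y,dz+.199); print(nm,(R@p[:2]).round(4))
E
```

```text
topL [-0.0155 -0.0118]
topR [-0.0155  0.0122]
top black edge [-0.0135  0.0003]
botL [-0.0135 -0.0144]
botR [-0.0135  0.0129]
bot mid [-0.0139 -0.0005]
```

servo_tool --rows '[{"hand":1,"xyz":[-0.005,0.01,0],"yaw":0},{"hand":1,"xyz":[-0.018,0.03,0],"yaw":0},{"hand":1,"xyz":[-0.032,0.055,0],"yaw":0},{"hand":1,"xyz":[-0.046,0.08,0],"yaw":0},{"hand":1,"xyz":[-0.06,0.105,0],"yaw":0},{"hand":1,"xyz":[-0.075,0.13,0],"yaw":0},{"hand":1,"xyz":[-0.088,0.152,0],"yaw":0},{"hand":1,"xyz":[-0.095,0.164,0],"yaw":0},{"hand":1,"xyz":[-0.097,0.1675,-0.01],"yaw":0},{"hand":1,"xyz":[-0.097,0.1675,-0.02],"yaw":0},{"hand":1,"xyz":[-0.097,0.1675,-0.02],"yaw":0},{"hand":1,"xyz":[-0.097,0.1675,-0.02],"yaw":0}]'

```text
time: 12.1
tool_pos: [0.4612, -0.1379, 0.1769]
tool_rot: [[-0.001, -0.991, -0.135], [0.0, -0.135, 0.991], [-1.0, 0.0, 0.0]]
force: [-0.4, -0.5, -2.4]
gripper_width: 0.0254
```

```bash
python3 -c "
from h import *
f=wgrab('w12')
from workcell import sensors,vision;s=sensors.read_state();print(s['tool_pos'],s['tool_rot'].round(4),s['gripper_width'],s['force'])
g=vision.grab_frame('scene');np.savez('scene12.npz',**g);cv2.imwrite('pics/scene12.png',cv2.resize(g['img'][130:220,270:370],None,fx=6.5,fy=6.5,interpolation=cv2.INTER_CUBIC)[:,:,::-1])
a=f['img'][100:384,170:340]
cv2.imwrite('pics/w12c.png',cv2.resize(a,None,fx=2.1,fy=2.1,interpolation=cv2.INTER_CUBIC)[:,:,::-1])
"
```

```text
12.1 [ 0.46118994 -0.13794481  0.17685416] 0.025427551071274958 [-0.4  -0.45 -2.39]
[ 0.46163906 -0.13807958  0.17734747] [[ 3.000e-04 -9.908e-01 -1.352e-01]
 [ 1.000e-04 -1.352e-01  9.908e-01]
 [-1.000e+00 -4.000e-04  1.000e-04]] 0.025001584148200084 [-0.15024599  0.31423729 -1.03615533]
```

View pics/w12c.png

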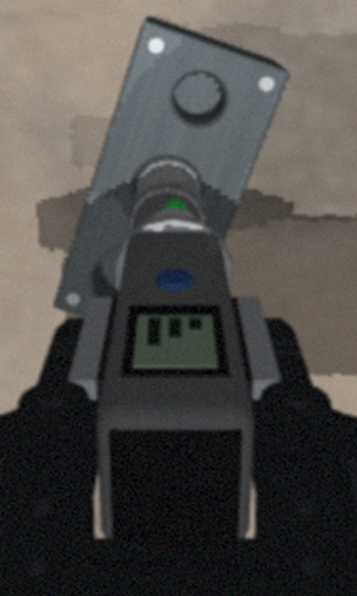

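View pics/scene12.png

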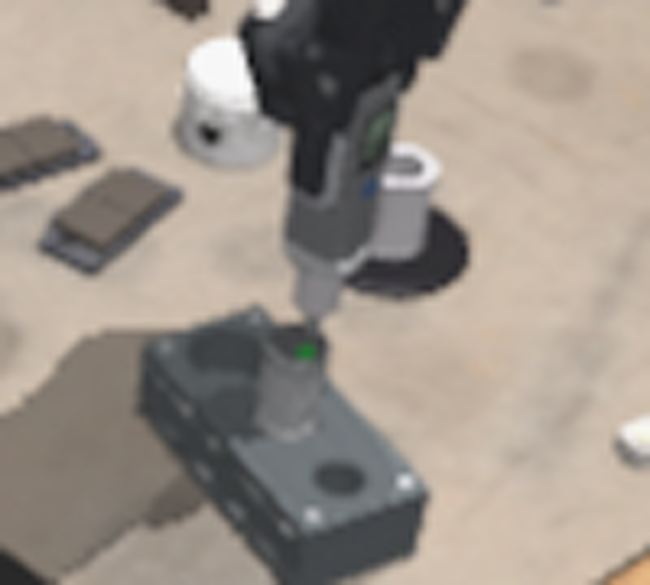

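```bash
python3 - <<'E'
from h import *
g=load("scene12")
def S(x,y,z): return ray(g,270+(x+.5)/6.5-.5,130+(y+.5)/6.5-.5,z).round(4)
print("dot",S(307,352,.086)); 
for z in(.098,.1005,.103): print("tip",z,S(315,328,z))
for p in [(.4618,-.1381,.1005),(.4618,-.1381,.1125),(.4625,-.1373,.086)]: print((proj(g,p)-[270,130]+.5)*6.5-.5)
a=g['img'][160:190,300:335];a=np.clip(a.astype(float)*1.5,0,255).astype(np.uint8)
cv2.imwrite('pics/scene12d.png',cv2.resize(a,None,fx=18,fy=18,interpolation=cv2.INTER_CUBIC)[:,:,::-1])
E
```

```text
dot [ 0.4611 -0.1374  0.086 ]
tip 0.098 [ 0.4613 -0.1401  0.098 ]
tip 0.1005 [ 0.4594 -0.1378  0.1005]
tip 0.103 [ 0.4575 -0.1355  0.103 ]
[311.49743041 324.76892478]
[315.25706823 303.04055516]
[304.53252369 350.41789616]
```

View pics/scene12d.png

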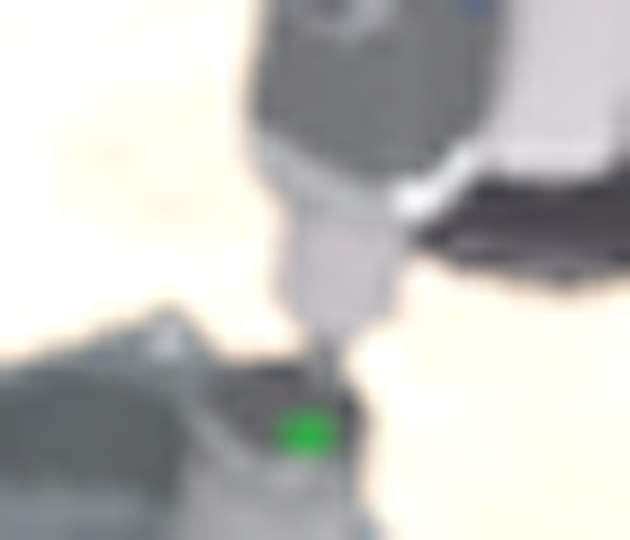

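```bash
python3 - <<'E'
from h import *
g=load("scene12");d=g["z_map"];V=np.linalg.inv(g["view"])
def P(f,u,v):
  p=np.linalg.inv(f["view"])@np.append(np.linalg.inv(f["K"])@[u,v,1]*f["z_map"][v,u],1);return p[:3].round(4)
for v in range(158,190,2): print(v,[ (u,*P(g,u,v)) for u in (316,317,318,319,320)][::2])
f=load("w12")
for u,v in [(250,330),(250,345),(250,312)]: print(P(f,u,v))
E
```

```text
158 [(316, np.float64(0.4577), np.float64(-0.1127), np.float64(0.1885)), (318, np.float64(0.4503), np.float64(-0.1115), np.float64(0.1936)), (320, np.float64(0.4493), np.float64(-0.118), np.float64(0.1913))]
160 [(316, np.float64(0.4594), np.float64(-0.1159), np.float64(0.1796)), (318, np.float64(0.4512), np.float64(-0.1139), np.float64(0.1856)), (320, np.float64(0.4477), np.float64(-0.1174), np.float64(0.1862))]
162 [(316, np.float64(0.4661), np.float64(-0.1251), np.float64(0.1647)), (318, np.float64(0.4582), np.float64(-0.1236), np.float64(0.1703)), (320, np.float64(0.4524), np.float64(-0.1245), np.float64(0.1735))]
164 [(316, np.float64(0.463), np.float64(-0.1227), np.float64(0.1611)), (318, np.float64(0.4589), np.float64(-0.1257), np.float64(0.1623)), (320, np.float64(0.452), np.float64(-0.1254), np.float64(0.1668))]
166 [(316, np.float64(0.462), np.float64(-0.1229), np.float64(0.1549)), (318, np.float64(0.4557), np.float64(-0.1232), np.float64(0.1589)), (320, np.float64(0.4502), np.float64(-0.1245), np.float64(0.1618))]
168 [(316, np.float64(0.4617), np.float64(-0.1238), np.floa
[... 1604 characters left out ...]
 [(316, np.float64(0.4631), np.float64(-0.1366), np.float64(0.084)), (318, np.float64(0.4594), np.float64(-0.1406), np.float64(0.0846)), (320, np.float64(0.5174), np.float64(-0.2219), np.float64(0.001))]
186 [(316, np.float64(0.4569), np.float64(-0.1305), np.float64(0.0843)), (318, np.float64(0.4548), np.float64(-0.1364), np.float64(0.0826)), (320, np.float64(0.5148), np.float64(-0.2205), np.float64(-0.0048))]
188 [(316, np.float64(0.4569), np.float64(-0.1319), np.float64(0.0761)), (318, np.float64(0.4537), np.float64(-0.1365), np.float64(0.076)), (320, np.float64(0.5053), np.float64(-0.2103), np.float64(-0.0009))]
[ 0.4594 -0.1391  0.2315]
[ 0.4656 -0.1383  0.2316]
[ 0.4518 -0.1401  0.2318]
```

servo_tool --rows '[{"hand":1,"xyz":[0.0005,0.0005,-0.003],"yaw":0},{"hand":1,"xyz":[0.0005,0.0005,-0.006],"yaw":0},{"hand":1,"xyz":[0.0005,0.0005,-0.009],"yaw":0},{"hand":1,"xyz":[0.0005,0.0005,-0.01],"yaw":0},{"hand":1,"xyz":[0.0005,0.0005,-0.01],"yaw":0},{"hand":1,"xyz":[0.0005,0.0005,-0.01],"yaw":0}]'

```text
time: 12.7
tool_pos: [0.4624, -0.1377, 0.1677]
tool_rot: [[0.001, -0.991, -0.135], [0.0, -0.135, 0.991], [-1.0, -0.001, -0.0]]
force: [-0.1, -0.6, -0.6]
gripper_width: 0.0256
```

```bash
cat > look.py <<'E'
import sys
from h import *
n=sys.argv[1]
f=wgrab('w'+n)
from workcell import sensors,vision;s=sensors.read_state();print(s['tool_pos'],s['tool_rot'][:,0].round(4),s['gripper_width'],s['force'])
g=vision.grab_frame('scene');np.savez('scene'+n,**g)
a=g['img'][160:200,300:340];a=np.clip(a.astype(float)*1.5,0,255).astype(np.uint8)
a=cv2.resize(a,None,fx=14,fy=14,interpolation=cv2.INTER_CUBIC)
b=f['img'][150:230,210:290];b=np.clip(b.astype(float)*1.8,0,255).astype(np.uint8)
b=cv2.resize(b,None,fx=7,fy=7,interpolation=cv2.INTER_CUBIC)
cv2.imwrite('pics/sc%s.png'%n,a[:,:,::-1]);cv2.imwrite('pics/wc%s.png'%n,b[:,:,::-1])
E
python3 look.py 13
```

```text
12.7 [ 0.46239574 -0.13767965  0.167654  ] 0.0255839641524583 [-0.07 -0.57 -0.57]
[ 0.46244903 -0.13762143  0.16776717] [ 1.2e-03  1.0e-04 -1.0e+00] 0.025344898383974364 [ 0.76030644 -0.08757359 -1.17825628]
```

View pics/sc13.png

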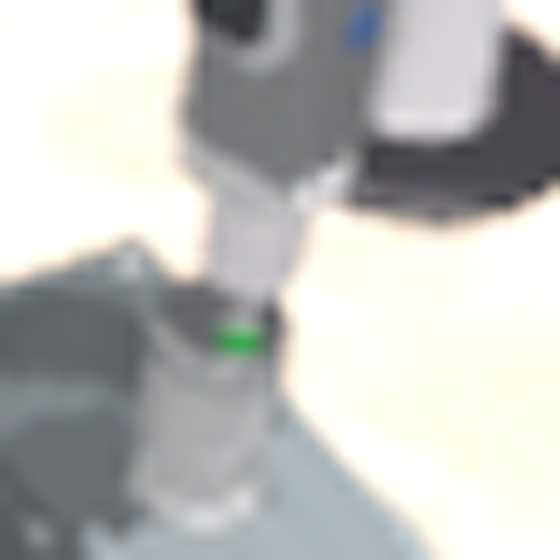

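View pics/wc13.png

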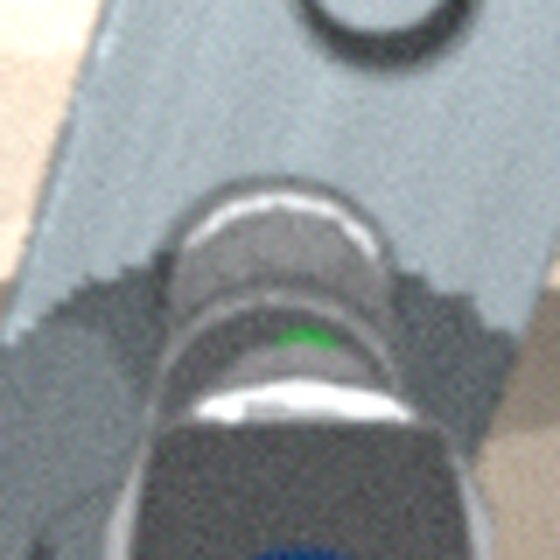

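```bash
python3 - <<'E'
from h import *
f=load("w13");g=load("scene13")
def W(x,y,z): return ray(f,210+(x+.5)/7-.5,150+(y+.5)/7-.5,z)
n=np.array([.991,.135,0])
print("collar axis",W(303,342,.102)+.01*n)
print("flange?",[ (W(303,378,z)+.017*n).round(4) for z in (.120,.1275,.13)])
print("dot near edge ->c",W(307,327,.086)+.004*n)
print("tappet near edge ->c",W(280,287,.086)+.014*n)
E
```

```text
collar axis [ 0.46404189 -0.13728758  0.102     ]
flange? [array([ 0.4683, -0.1367,  0.12  ]), array([ 0.4656, -0.1371,  0.1275]), array([ 0.4647, -0.1372,  0.13  ])]
dot near edge ->c [ 0.46180316 -0.13715208  0.086     ]
tappet near edge ->c [ 0.46767094 -0.13923705  0.086     ]
```

```bash
python3 - <<'E'
from h import *
g=load("scene13")
q=lambda p:((proj(g,p)-[300,160]+.5)*14-.5).round(1)
print("dot",q((.4622,-.1372,.086)))
for x in(.460,.462,.464): print(x,"tip",q((x,-.1374,.090)),"collar bottom near edge",q((x-.0079,-.1374+.0061,.102)),"collar L/R",q((x+.0061,-.1374+.0079,.102)),q((x-.0061,-.1374-.0079,.102)))
a=g['img'][172:192,308:328];a=np.clip(a.astype(float)*1.3,0,255).astype(np.uint8)
cv2.imwrite('pics/sc13b.png',cv2.resize(a,None,fx=28,fy=28,interpolation=cv2.INTER_NEAREST)[:,:,::-1])
E
```

```text
dot [237.2 336.3]
0.46 tip [248.4 326.6] collar bottom near edge [262.7 314. ] collar L/R [205.5 279.7] [307.4 281.2]
0.462 tip [241.3 321.3] collar bottom near edge [255.4 308.5] collar L/R [198.3 274.4] [300.1 275.9]
0.464 tip [234.1 315.9] collar bottom near edge [248.1 303.1] collar L/R [191.2 269. ] [292.9 270.5]
```

View pics/sc13b.png

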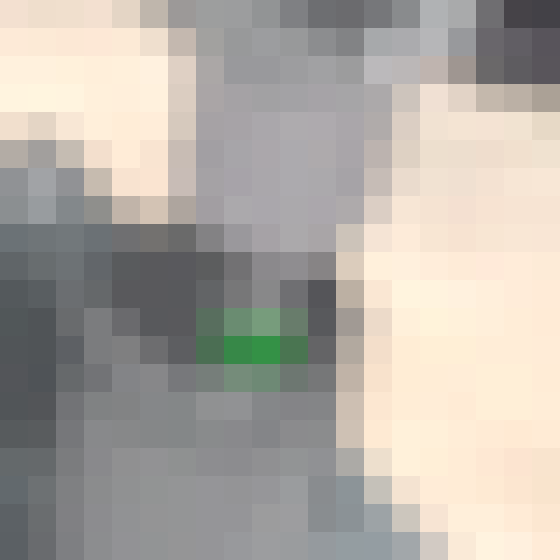

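Wrist view: the collar axis reads about 2 mm beyond the dot in x, with y matching. Scene view agrees roughly. I'll correct that and lower.

servo_tool --rows '[{"hand":1,"xyz":[-0.0018,0.0005,0],"yaw":0},{"hand":1,"xyz":[-0.0018,0.0005,-0.001],"yaw":0},{"hand":1,"xyz":[-0.0018,0.0005,-0.002],"yaw":0},{"hand":1,"xyz":[-0.0018,0.0005,-0.003],"yaw":0},{"hand":1,"xyz":[-0.0018,0.0005,-0.003],"yaw":0},{"hand":1,"xyz":[-0.0018,0.0005,-0.003],"yaw":0},{"hand":1,"xyz":[-0.0018,0.0005,-0.003],"yaw":0}]'

```text
time: 13.38
tool_pos: [0.4608, -0.1371, 0.1649]
tool_rot: [[0.001, -0.991, -0.135], [0.0, -0.135, 0.991], [-1.0, -0.001, -0.0]]
force: [-0.1, -0.3, -1.1]
gripper_width: 0.0251
```

```bash
python3 look.py 14; python3 - <<'E'
from workcell import sensors,vision
import numpy as np
F=[]
for i in range(6):
    vision.grab_frame("top"); s=sensors.read_state(); F.append(np.r_[s["force"],s["tool_pos"]])
print(np.round(F,4)); print(np.mean(F,0).round(4))
E
```

```text
13.3833 [ 0.46075002 -0.13709394  0.16488979] 0.02505342754318864 [-0.13 -0.28 -1.05]
[ 0.46073997 -0.13711125  0.16489905] [ 1.4e-03  2.0e-04 -1.0e+00] 0.025350968919341934 [-0.48186749  0.60070367 -0.23349002]
[[-0.5459  0.6473 -0.608   0.4607 -0.1371  0.1649]
 [ 0.2498  0.0342 -1.009   0.4607 -0.1371  0.1649]
 [ 0.5723  1.2258 -0.4711  0.4607 -0.1371  0.1649]
 [-0.2278 -0.3209 -0.6001  0.4607 -0.1371  0.1649]
 [-0.1392  0.9699 -0.9001  0.4607 -0.1371  0.1649]
 [-0.5597  0.9673 -1.5275  0.4607 -0.1371  0.1649]]
[-0.1084  0.5873 -0.8526  0.4607 -0.1371  0.1649]
```

View pics/wc14.png

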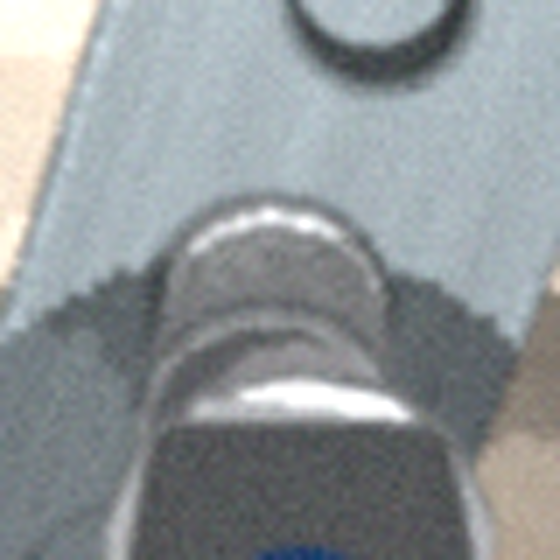

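View pics/sc14.png

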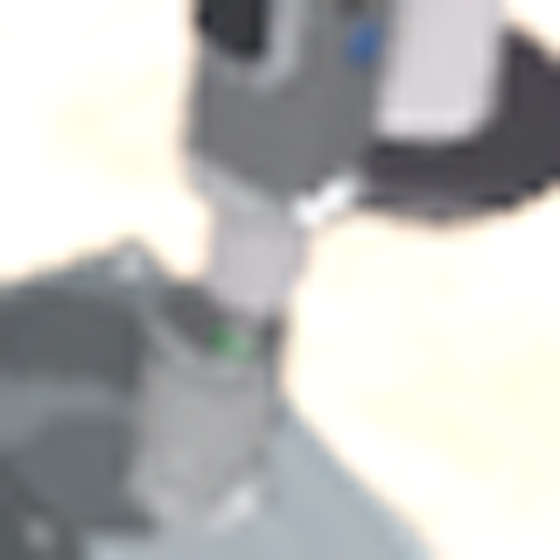

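```bash
python3 - <<'E'
from h import *
f=load("w14");g=load("scene14")
def W(x,y,z): return ray(f,210+(x+.5)/7-.5,150+(y+.5)/7-.5,z)
n=np.array([.991,.135,0])
print("collar axis",W(297,328,.099)+.01*n, "tappet",W(268,307,.086)+.014*n)
print([(u,W(u,400,.12).round(4)) for u in (190,410)])
q=lambda p:((proj(f,p)-[210,150]+.5)*7-.5).round(1)
print(q((.4582,-.1378,.086)))
a=g['img'][172:192,308:328];a=np.clip(a.astype(float)*1.3,0,255).astype(np.uint8)
cv2.imwrite('pics/sc14b.png',cv2.resize(a,None,fx=28,fy=28,interpolation=cv2.INTER_NEAREST)[:,:,::-1])
E
```

```text
collar axis [ 0.46113506 -0.13747365  0.099     ] tappet [ 0.46754453 -0.13969536  0.086     ]
[(190, array([ 0.4523, -0.1484,  0.12  ])), (410, array([ 0.4496, -0.1287,  0.12  ]))]
[298. 352.]
```

View pics/sc14b.png

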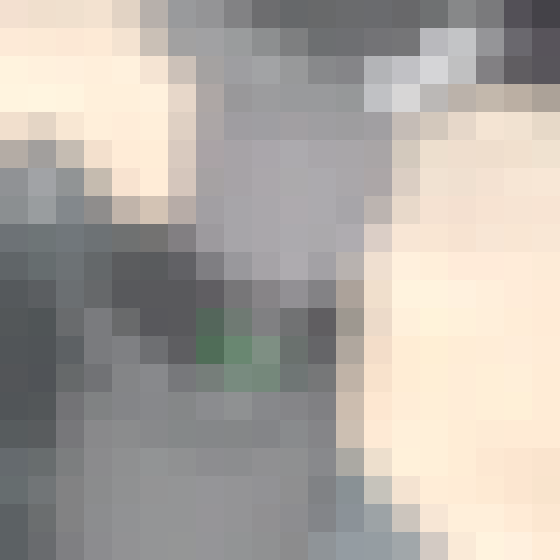

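servo_tool --rows '[{"hand":1,"xyz":[0.001,0.001,0],"yaw":0},{"hand":1,"xyz":[0.001,0.001,0],"yaw":0},{"hand":1,"xyz":[0.001,0.001,-0.001],"yaw":0},{"hand":1,"xyz":[0.001,0.001,-0.002],"yaw":0},{"hand":1,"xyz":[0.001,0.001,-0.002],"yaw":0},{"hand":1,"xyz":[0.001,0.001,-0.002],"yaw":0},{"hand":1,"xyz":[0.001,0.001,-0.002],"yaw":0}]'

```text
time: 14.37
tool_pos: [0.4617, -0.1362, 0.163]
tool_rot: [[0.001, -0.991, -0.135], [0.0, -0.135, 0.991], [-1.0, -0.001, -0.0]]
force: [-0.7, -1.2, 0.7]
gripper_width: 0.0251
```

```bash
cat > force.py <<'E'
from workcell import sensors,vision
import numpy as np
F=[]
for i in range(8):
    vision.grab_frame("top"); s=sensors.read_state(); F.append(np.r_[s["force"],s["tool_pos"]])
print(np.mean(F,0).round(4),np.std(F,0).round(4),s["time"])
E
python3 look.py 15; python3 force.py; python3 - <<'E'
from h import *
g=load("scene15");a=g['img'][172:192,308:328];a=np.clip(a.astype(float)*1.3,0,255).astype(np.uint8)
cv2.imwrite('pics/sc15b.png',cv2.resize(a,None,fx=28,fy=28,interpolation=cv2.INTER_NEAREST)[:,:,::-1])
E
```

```text
14.3667 [ 0.4617406  -0.1361659   0.16296807] 0.025139320932179503 [-0.7  -1.16  0.74]
[ 0.4617417  -0.13615702  0.16295928] [ 1.5e-03  1.0e-04 -1.0e+00] 0.02539539596556534 [-1.32346131  0.32265217  1.60103132]
[-0.5809 -0.7768  1.572   0.4618 -0.1361  0.1629] [0.3361 0.4258 0.4809 0.     0.     0.    ] 14.8667
```

View pics/sc15b.png

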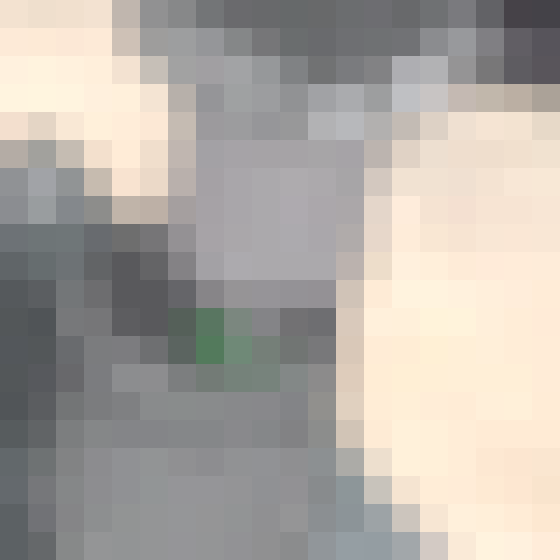

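Contact: z force rose about 2.4 N (nose about 1 mm in). The two views put the tip within about 2 mm of the dot in opposite senses, so I won't shift it. Pressing 4 mm more.

servo_tool --rows '[{"hand":1,"xyz":[0,0,-0.0005],"yaw":0},{"hand":1,"xyz":[0,0,-0.001],"yaw":0},{"hand":1,"xyz":[0,0,-0.0015],"yaw":0},{"hand":1,"xyz":[0,0,-0.002],"yaw":0},{"hand":1,"xyz":[0,0,-0.0025],"yaw":0},{"hand":1,"xyz":[0,0,-0.003],"yaw":0},{"hand":1,"xyz":[0,0,-0.003],"yaw":0},{"hand":1,"xyz":[0,0,-0.003],"yaw":0}]'

```text
time: 15.53
tool_pos: [0.4618, -0.1361, 0.16]
tool_rot: [[0.002, -0.991, -0.135], [0.0, -0.135, 0.991], [-1.0, -0.002, -0.0]]
force: [-1.8, -1.1, 2.8]
gripper_width: 0.0251
```

```bash
python3 look.py 16; python3 force.py; python3 - <<'E'
from h import *
g=load("scene16");a=g['img'][172:192,308:328];a=np.clip(a.astype(float)*1.3,0,255).astype(np.uint8)
cv2.imwrite('pics/sc16b.png',cv2.resize(a,None,fx=28,fy=28,interpolation=cv2.INTER_NEAREST)[:,:,::-1])
E
```

```text
15.5333 [ 0.46181558 -0.13614472  0.15997084] 0.025128182796943493 [-1.83 -1.15  2.79]
[ 0.46179703 -0.13614638  0.15998249] [ 1.6e-03  1.0e-04 -1.0e+00] 0.025159360656148398 [-1.30419499 -0.99582605  3.13907109]
[-1.1589 -1.1698  3.8202  0.4618 -0.1361  0.1599] [0.4686 0.2471 0.3237 0.     0.     0.    ] 16.0333
```

View pics/sc16b.png

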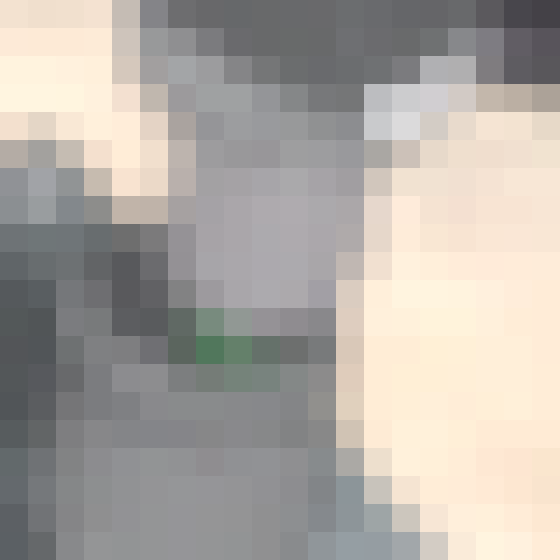

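View pics/wc16.png

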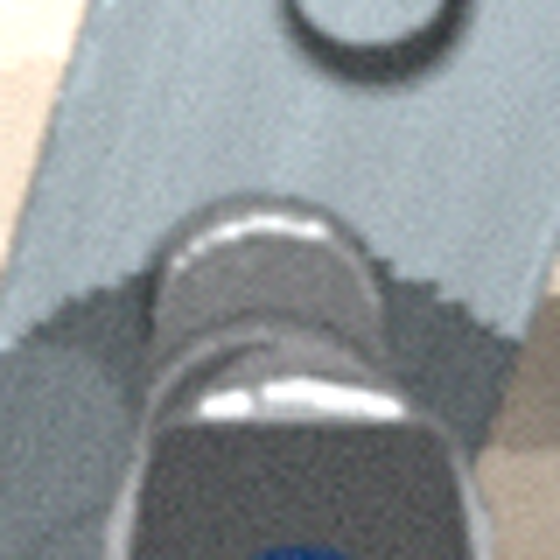

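Force implies the nose is about 3.8 mm in, agreeing with the travel. One more millimetre.

servo_tool --rows '[{"hand":1,"xyz":[0,0,-0.0005],"yaw":0},{"hand":1,"xyz":[0,0,-0.001],"yaw":0},{"hand":1,"xyz":[0,0,-0.001],"yaw":0},{"hand":1,"xyz":[0,0,-0.001],"yaw":0},{"hand":1,"xyz":[0,0,-0.001],"yaw":0},{"hand":1,"xyz":[0,0,-0.001],"yaw":0}]'

```text
time: 16.53
tool_pos: [0.4618, -0.1361, 0.159]
tool_rot: [[0.002, -0.991, -0.135], [0.0, -0.135, 0.991], [-1.0, -0.002, -0.0]]
force: [-1.8, -0.9, 3.4]
gripper_width: 0.025
```

```bash
python3 force.py; python3 look.py 17
```

```text
[-1.2154 -0.8524  4.6535  0.4618 -0.1361  0.1589] [0.2567 0.4123 0.4537 0.     0.     0.    ] 16.9333
16.9333 [ 0.46176167 -0.13613524  0.15891787] 0.025531355594706463 [-1.41 -1.23  4.35]
[ 0.46179727 -0.13614549  0.15893773] [ 1.6e-03  1.0e-04 -1.0e+00] 0.024862216336351342 [-1.09902703 -1.10227343  5.47813361]
```

View pics/w17.png

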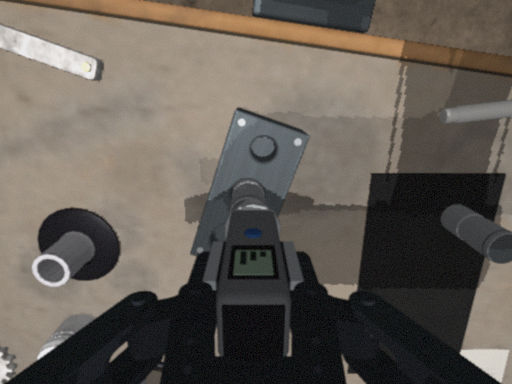

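View pics/sc17.png

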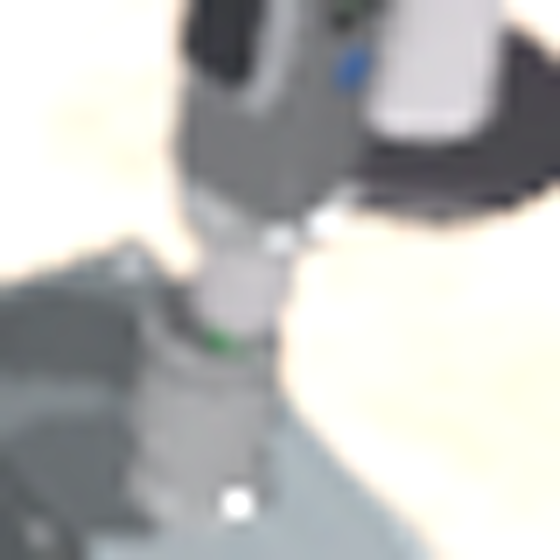

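```bash
python3 - <<'E'
from h import *
f=load("w17")
b=f['img'][170:220,225:275];b=np.clip(b.astype(float)*1.8,0,255).astype(np.uint8)
cv2.imwrite('pics/wc17b.png',cv2.resize(b,None,fx=12,fy=12,interpolation=cv2.INTER_CUBIC)[:,:,::-1])
q=lambda p:((proj(f,p)-[225,170]+.5)*12-.5).round(0)
n=np.array([.991,.135,0])
t=np.array([.4675,-.1395,.086])
print("tappet near edge pred",q(t-.014*n))
for dx in (-.002,0,.002,.004):
  a=np.array([.462+dx,-.137,.0925]); print(dx,"collar near bottom",q(a-.01*n))
E
```

```text
tappet near edge pred [268. 299.]
-0.002 collar near bottom [326. 284.]
0 collar near bottom [322. 316.]
0.002 collar near bottom [317. 349.]
0.004 collar near bottom [312. 381.]
```

View pics/wc17b.png

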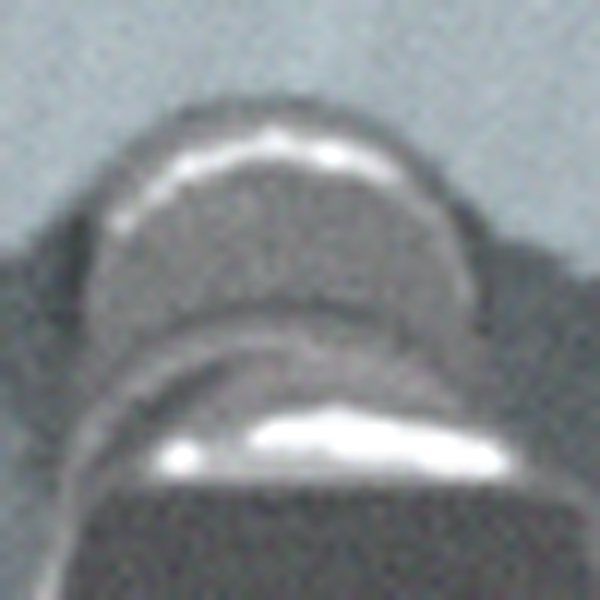

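Both views now suggest the tip sits 1–2 mm beyond the dot in +x. I'll lift off, move 1.5 mm back and press again.

servo_tool --rows '[{"hand":1,"xyz":[0,0,0.003],"yaw":0},{"hand":1,"xyz":[0,0,0.007],"yaw":0},{"hand":1,"xyz":[0,0,0.007],"yaw":0},{"hand":1,"xyz":[-0.0015,0,0.007],"yaw":0},{"hand":1,"xyz":[-0.0015,0,0.007],"yaw":0},{"hand":1,"xyz":[-0.0015,0,0.007],"yaw":0}]'

```text
time: 17.53
tool_pos: [0.4599, -0.136, 0.1656]
tool_rot: [[0.001, -0.991, -0.135], [0.0, -0.135, 0.991], [-1.0, -0.001, 0.0]]
force: [0.2, 0.0, -1.5]
gripper_width: 0.0256
```

```bash
python3 look.py 18;python3 force.py
```

```text
17.5333 [ 0.45991675 -0.13601533  0.16555596] 0.02556993140883819 [ 0.19  0.   -1.47]
[ 0.46003789 -0.13604113  0.16561431] [ 1.e-03  3.e-04 -1.e+00] 0.025207968827864403 [ 0.86849957  0.11606848 -1.55427537]
[ 0.0496  0.1126 -1.7087  0.4602 -0.1361  0.1658] [3.614e-01 1.642e-01 4.593e-01 0.000e+00 0.000e+00 1.000e-04] 18.0333
```

View pics/wc18.png

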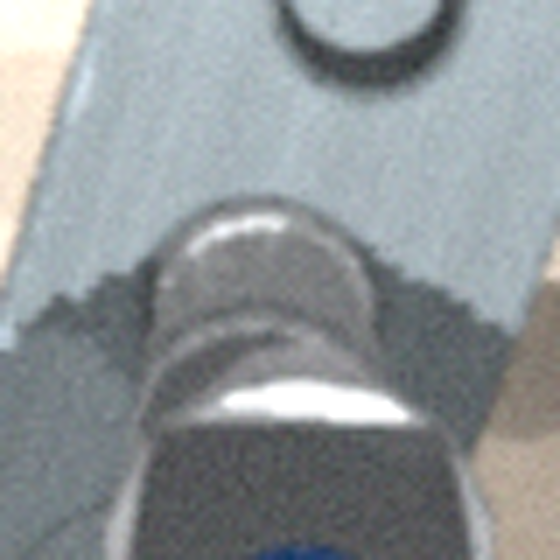

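View pics/sc18.png

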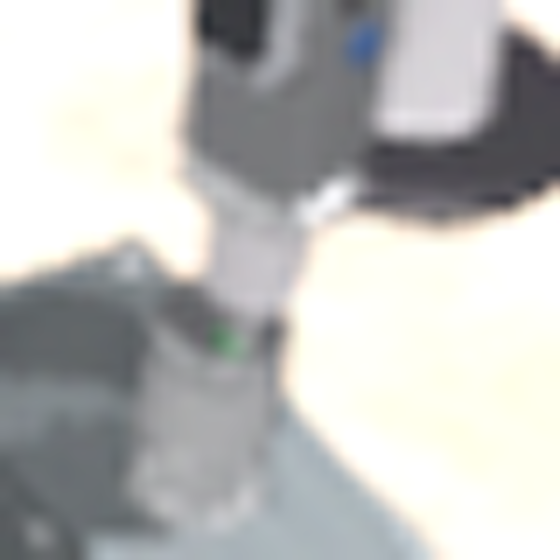

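```bash
python3 - <<'E'
from h import *
o=[]
for n in ("scene11","scene18"):
  g=load(n);a=g['img'][176:190,310:324];a=np.clip(a.astype(float)*1.4,0,255).astype(np.uint8)
  o.append(cv2.resize(a,None,fx=28,fy=28,interpolation=cv2.INTER_NEAREST))
  x=g['img'].astype(int); ex=np.clip(x[...,1]-(x[...,0]+x[...,2])//2,0,None)[180:189,311:323]; print(n); print(ex)
  w=np.where(ex>8,ex,0);yy,xx=np.mgrid[180:189,311:323];print((w*xx).sum()/w.sum(),(w*yy).sum()/w.sum())
cv2.imwrite('pics/cmp.png',np.hstack(o)[:,:,::-1])
g=load("scene18")
for p in [(.4622,-.1372,.086),(.4602,-.1361,.0878),(.4612,-.1361,.0878)]:print(proj(g,p))
E
```

```text
scene11
[[  3   0   0   0   0   0   0   0   0   1   1   1]
 [  1   0   0   0   0   0   0   0   0   0   0   1]
 [  0   0   0   0   0  15  26  11   0   0   0   0]
 [  0   0   0   0  31  97 117  55   0   0   0   0]
 [  1   0   0   0  47 127 143  71   0   0   0   0]
 [  0   0   0   0  13  38  53  25   0   0   0   1]
 [  0   0   0   0   0   0   0   0   0   0   0   1]
 [  0   0   0   0   1   0   1   0   0   1   1   4]
 [  0   0   0   0   0   0   0   0   0   1   2   4]]
316.65822784810126 183.68354430379748
scene18
[[ 1  1  0  0  0  0  0  0  0  0  0  1]
 [ 1  0  0  0  0  0  0  0  0  0  0  1]
 [ 0  0  0  0  0  0  0  0  0  0  0  1]
 [ 0  0  0  0 12  7  0  0  0  0  0  0]
 [ 0  0  0  0 17 19  7  0  0  0  0  0]
 [ 1  0  0  1  3 12  6  0  0  0  0  1]
 [ 0  0  0  1  0  0  0  0  0  0  0  0]
 [ 0  0  0  0  0  0  0  0  0  1  1  0]
 [ 0  0  0  0  0  0  0  0  0  1  2  1]]
315.51666666666665 184.0
[316.47838421 183.5589726 ]
[316.7864054  183.61005949]
[316.53155999 183.41791881]
```

View pics/cmp.png

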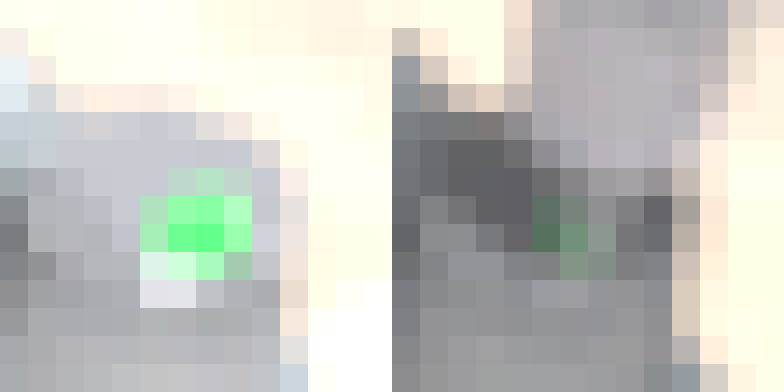

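```bash
python3 - <<'E'
from h import *
for n in ("scene13","scene14","scene15","scene16","scene17"):
  g=load(n)
  x=g['img'].astype(int); ex=np.clip(x[...,1]-(x[...,0]+x[...,2])//2,0,None)[182:186,314:320]; print(n); print(ex)
E
```

```text
scene13
[[ 0  0  0  0  0  0]
 [ 0 15 24 26 15  0]
 [ 0 24 56 65 30  0]
 [ 0  5 16 19  7  0]]
scene14
[[ 0  0  0  0  0  0]
 [ 0 12  7  0  0  0]
 [ 0 19 20 11  4  0]
 [ 0  5 12 13  3  0]]
scene15
[[ 0  0  0  0  0  0]
 [ 7 19  8  0  0  0]
 [ 5 27 17  7  2  0]
 [ 0  5  8  7  3  0]]
scene16
[[ 0  0  0  0  0  0]
 [ 6 12  4  0  0  0]
 [ 7 25 20  7  2  0]
 [ 0  5  9  6  2  0]]
scene17
[[ 0  0  0  0  0  0]
 [ 5 12  4  0  0  0]
 [ 6 26 17  5  0  0]
 [ 0  5  9  7  2  0]]
```

Re-reading the scene pixels, the pin itself covers the dot's middle and right at the earlier position and was within about 1.5 mm there. The wrist's opposite reading of the collar has a similar size. So I'll go back near the former spot and press again.

servo_tool --rows '[{"hand":1,"xyz":[0.0013,0,0],"yaw":0},{"hand":1,"xyz":[0.0013,0,0],"yaw":0},{"hand":1,"xyz":[0.0013,0,-0.001],"yaw":0},{"hand":1,"xyz":[0.0013,0,-0.002],"yaw":0},{"hand":1,"xyz":[0.0013,0,-0.003],"yaw":0},{"hand":1,"xyz":[0.0013,0,-0.004],"yaw":0},{"hand":1,"xyz":[0.0013,0,-0.005],"yaw":0},{"hand":1,"xyz":[0.0013,0,-0.006],"yaw":0},{"hand":1,"xyz":[0.0013,0,-0.0067],"yaw":0},{"hand":1,"xyz":[0.0013,0,-0.0067],"yaw":0},{"hand":1,"xyz":[0.0013,0,-0.0067],"yaw":0},{"hand":1,"xyz":[0.0013,0,-0.0067],"yaw":0}]'

```text
time: 19.03
tool_pos: [0.4618, -0.1362, 0.1594]
tool_rot: [[0.002, -0.991, -0.135], [0.0, -0.135, 0.991], [-1.0, -0.002, -0.0]]
force: [-0.4, -0.3, 4.7]
gripper_width: 0.0255
```

```bash
python3 look.py 19;python3 force.py; python3 - <<'E'
from h import *
g=load("scene19")
x=g['img'].astype(int); ex=np.clip(x[...,1]-(x[...,0]+x[...,2])//2,0,None)[182:186,314:320]; print(ex)
E
```

```text
19.0333 [ 0.46178247 -0.13615881  0.15940821] 0.025493848503095107 [-0.43 -0.32  4.72]
[ 0.46175633 -0.1361597   0.15937805] [ 1.9e-03  1.0e-04 -1.0e+00] 0.025587297359452785 [0.46582844 0.06363389 3.84194807]
[ 6.0000e-04  1.2880e-01  4.3842e+00  4.6170e-01 -1.3610e-01  1.5930e-01] [0.3967 0.4302 0.4693 0.     0.     0.    ] 19.5333
[[ 0  0  0  0  0  0]
 [ 0  3  1  2  2  0]
 [ 0 14 15 20 14  0]
 [ 0  5 12 16  7  0]]
```

View pics/sc19.png

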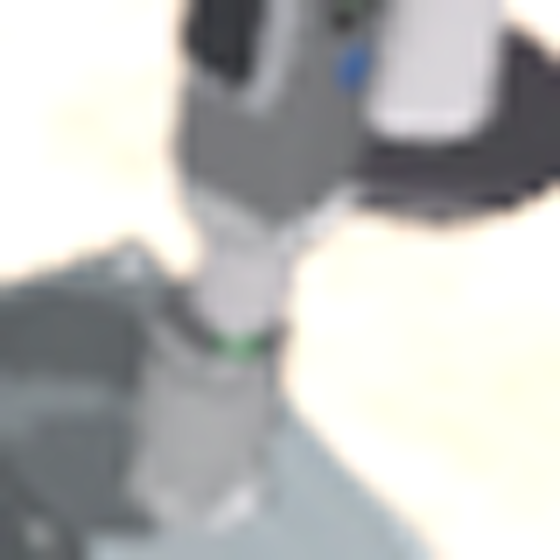

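Now the green shows evenly below the pin, so it is centred to about 1 mm. Side force is near zero, and push is about 5.6 N. Handing in.

```bash
python3 -c "
from workcell import bot
print(bot.job_done())"
```

```text
the job is handed in; nothing more can be done
None
```

I handed the job in with the marked tappet in the middle bore and the hardness tester pressed on its green dot, about half-way in. No verdict was reported. It took about 19.5 s of the 54 s.

- **Tappet:** It went into the middle bore and bottomed with a 14 N push at the height I had predicted. I let go, and the pictures showed it upright with the dot up.
- **Tester:** I lifted it straight out of its stand, carried it over the dot and pressed down. It is held in a 70 N grip, with the tool within about 0.1° of vertical. The tester itself may lean about 1° in the grip; I could not measure that well.
- **Spring nose:** The push is about 5.6 N above the free reading, taking that as about -1.2 N (it drifted between -0.85 and -1.7 N). That puts the nose about 5 mm in. Travel after contact was about 4.7 mm, which agrees. I judged this from force and travel, because the black line was not visible in the camera images.
- **Side force:** It was near zero at the end.
- **Tip on the dot:** On the first press the two cameras disagreed by 1–2 mm in opposite directions. I lifted off, moved 1.5 mm and saw from the scene camera that this was the wrong way, so I went back and pressed again. The last scene picture shows green evenly below the pin, so I put the tip within about 1–2 mm of the dot centre (the limit is 4 mm).
- **Other things on the bench:** I did not touch the other tappets or the loose items.

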